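# Set the roller gap of a hose pump head with a setting gauge

### The arm

A 6-joint arm with a two-finger parallel gripper is mounted at the origin on the work surface. World frame = base frame: x ahead of the robot, y to its left, z up, the work surface at z = 0. Lengths are in m, angles in rad, forces in N, time in s.
With the tool pointing down it reaches from about 0.35 to 0.85 m from the base axis. Payload 8.1 kg.
Tool frame: the origin (TCP) lies at the very end of the fingers, on their centre line; the grasp point (between the pads) lies 19 mm behind it (grasp_offset is the distance from the TCP to the grasp point, in m); z points along the fingers, y is the direction in which the jaws open and shut (so a half turn about z gives the same grasp; the last joint's range is limited). The gripper opens to 93 mm and grips with 3 to 60 N. Pads are 15 mm wide; open, the fingers measure 128 mm over their backs; the gripper's body (75 mm by 188 mm) begins 65 mm behind the grasp point.
Start: joints at [-1.201, 0.13, 1.488, -0, 1.523, -0.085], TCP at [0.264, -0.539, 0.219] pointing down, gripper open.
Joint ranges: [-2.96, 2.96], [-0.89, 2.26], [0.02, 2.5], [-1.34, 4.48], [0, 2.73], [-2.66, 2.66]. Speed limits (rad/s): [2.39, 2.39, 2.79, 3.14, 3.14, 3.14].

### API

Orientations are given as a rotation vector (axis times angle).
In Python, from plant import read_state, read_camera, close_job, search_frame, masks_of, grasp_offset gives the robot as it stands.
- The arm moves only by the tool drive_tool, never from a script. Its argument "plan" is a list of rows, each an object with "claw": the closure, from 0 (fully open) to 1 (shut); "linear": the shift along the tool's x, y, z in cm, a list of three; "angular": the turn, a rotation vector about the tool's x, y, z in degrees, a list of three. In form: [{"claw": claw, "linear": [tx, ty, tz], "angular": [ax, ay, az]}, ...]. A call has 1 to 12 rows; each row shifts and turns the commanded pose from where the row before left it, along the tool's axes as they then stand; what a row does not reach is not made up. A row lasts 1/8 s, in which the tool goes at most 62.5 mm and 10.7 degrees, less where a joint would pass 70% of its speed; a pose out of reach is approached as far as the arm can. A call is refused whole if a number of a shift passes 6.25 or a number of a turn 10.7, either way. A call with a gripper value outside its range is refused whole. The fingers move at their own pace and stop on an object; "newtons" is the grip in N (left out, the last holds). Time passes only in rows, so rows that do not move let the fingers close. It gives the time, the measured TCP pose, the force and the opening at its end, in the units of the state.
- read_state(): the state, without advancing time (a new reading comes with each control period).
- read_camera(name): name is "scene" or "top" or "wrist"; returns a dict with "pixels" (420x560x3 uint8, red, green, blue), "K" (3x3 intrinsics, pixels), "D" ([k1, k2, p1, p2, k3] as OpenCV has them; the pictures are not rectified), "xyz" and "attitude" of the camera in the world. Camera axes: x right, y up, looking along -z (the intrinsics and any distortion apply to the point x, -y, -z); pixel columns grow to the right and rows downward; lengths in m; the calibration is good to about 2 mm. A picture is of the moment at which its call begins. There is no depth.
- close_job(): hands the job in, once; it reports no verdict.
Trained networks look in a picture, given as the dict that the camera call returned (one of the last four; its "shot" number tells which), for a name from the list of things; names that differ only in an ending like _2 or _b are one class to them, and where a whole thing is asked for, a point or a joint stands for the part that bears it (a point fixed in the world has none). Each returns a list of dicts, best first, with "p" (0 to 1); they miss things now and then, are a little off and sometimes report something else, mostly with a low value. They report only what shows in the picture. A call takes as long as a camera call. They do not tell look-alikes from the thing itself.
- search_frame(picture, label): "at" ([x, y, z] in m, in world coordinates, good to about 4 mm: the middle of the surface that is visible of it).
- masks_of(picture, label): "mask" (420x560 bool, what is visible of it).
The state is a dict: "t": time; "q": joint angles; "dq": joint speeds; "joint_torque": joint torques, N m; "tool_pos": TCP position; "orientation": TCP orientation; "force": force on the tool from outside, world axes, zero at the start; "wrist_torque": the same for the moment, N m; "opening": finger opening in m.
Only numpy, scipy, OpenCV 4.12 (cv2) and the standard library are available. Lean on these libraries where they do the work, as an engineer would, in place of code of your own. Each camera call takes 0.05 s, during which the arm holds its last target.

### The job

The hose pump head lies face up with its cover off: set its roller gap with the thick setting gauge, the taller of the two. Take that gauge off its rack and hang it by its shoulders in the gap between the steel roller and the curved shoe, then turn the wing of the eccentric bolt clockwise until the gauge is lightly nipped, so that it drags when drawn out but is not jammed tight. Draw the gauge out and hang it back on the rack, leaving the bolt as set and the thin gauge, loose cover, spare roller and bottle where they are.

Things in the scene. Friction and masses are not known exactly. Their poses are not given: they have to be found in the camera images.
- pump: Hose pump head, grey casting, fixed, face up: plate 250 x 190 x 22 mm, rotor with 3 rollers, track blocks; roller, block and shoe tops 56 mm above the bench (hub 58, studs 64). Origin: on the bench below the working face of the roller that faces the shoe. x points from that roller to the shoe and the eccentric bolt, roughly to the robot; rotor axis x = -58 mm, bolt axis x = +84 mm.
- roller_face (a point): Point on the working face of the steel roller (diameter 32 mm) that faces the shoe, level with its flat top, 56 mm above the bench. Axes as the pump's.
- shoe: Aluminium shoe sliding along the pump's x, 34 mm tall, concave face of five flats (the middle one 21 mm wide, square to x). Origin: middle of that face at the top edge: its distance from roller_face is the gap. Carried by the eccentric's yoke on springs, 14 N per mm: turned on after the nip, the bolt squeezes harder, and once the gauge is out the gap springs in that much.
- cam (a joint): Eccentric bolt, vertical axis; rad, grows clockwise seen from above, range -0.75 to 0.75. With no gauge in it the gap is 12 mm less 5.7 mm per rad of this value: 12 mm at 0 (wing along the pump's x), 10 mm near 0.35. Friction of 0.12 N m holds it where it is left; a nipped gauge adds torque, about 0.006 N m per newton of squeeze.
- wing (a point): Middle of the wing head on the bolt axis, 80 mm above the bench: steel bar 46 mm long (point's x axis), 12 mm thick, 28 mm tall (66 to 94 mm above the bench), turning with the bolt. Below it a collar of 24 mm diameter and the shoe's yoke, top 43 mm above the bench.
- gauge: Thick setting gauge, steel, T-shaped, about 130 g. Origin: middle of the shoulders' underside, z up. Blade 10 mm (x) by 16 mm (y), 26 mm down; shoulder bar 44 (x) by 16 (y) by 6 mm; grip tab 24 (x) by 10 mm (y), from 6 to 42 mm up. In use the shoulders rest on roller and shoe tops, its x along the pump's x, either way round.
- thin_gauge: Thin setting gauge on the same rack, not wanted: same form, blade 5 mm thick, shoulders 34 mm long, tab up to 30 mm above the origin. Origin as for the thick gauge.
- rack: Grey gauge rack, fixed: base 60 x 170 mm, two rails along its y, each 12 mm thick, 18 mm apart, tops 42 mm above the bench. Gauges hang by the shoulders anywhere along it, blade between the rails, gauge x along rack x; they start 42 mm either side of the middle, in either order. Origin: underside centre.
- cover: Clear plastic cover of the pump head lying on the bench, 170 x 190 mm, 8 mm thick with a boss and screw heads to 14 mm; bystander. Origin underside centre.
- spare_roller: Spare steel roller standing on end, diameter 32 mm, 30 mm tall; bystander. Origin underside centre.
- bottle: White plastic bottle, diameter 58 mm, 130 mm tall; bystander. Origin underside centre.
Things that resemble listed ones, but are neither listed nor needed, are in the scene too. What is shaped like the rack but blue or pink is not meant.

How it is judged:
By the outcome, as a careful person would: the job done as asked, in the order asked, and still so for the second after the job is handed in, with the robot touching nothing.
It also fails if it takes over 67 s, if anything falls off the work surface, if the arm or the gripper's body presses on something with over 40 N, if the wrist force passes 120 N, or if a joint passes its speed limit or range.

## Working session

There is one attempt and no reset: what is moved stays moved. The work goes in short steps, Python scripts to look and compute and a tool call to move; the robot and the scene stay as the last step left them, time stands still between calls to the robot, and variables do not carry over. Pictures are saved under pics/ and viewed, and the job is handed in when it is done.

Besides the shell and the picture viewer there is one more tool, called after "Emit:" by a JSON object that holds its "method" and its "body", one argument or row to a line. drive_tool: Moves the arm, as the interface text tells. Its arguments: {"type":"object","properties":{"plan":{"type":"array"},"newtons":{"type":"number"}},"required":["plan"]}

```bash
ls; mkdir -p pics; python3 - <<'E'
from plant import *
import cv2
print(read_state()); print(grasp_offset)
for n in ("scene","top","wrist"):
    p=read_camera(n); cv2.imwrite(f"pics/{n}0.png",cv2.cvtColor(p["pixels"],cv2.COLOR_RGB2BGR))
    print(n,p["K"],p["D"],p["xyz"],p["attitude"],p["shot"])
E
```

```text
pics
{'t': 0.0, 'q': array([-1.20135881e+00,  1.31129004e-01,  1.48924070e+00,  9.22399194e-06,
        1.52303405e+00, -8.53887869e-02]), 'dq': array([ 0.00182636,  0.00340477, -0.00096141, -0.00263812, -0.00169348,
        0.00081908]), 'joint_torque': array([ 7.06952087e-04, -5.59831953e+01, -4.91772723e+01,  7.69860414e-02,
        3.54325015e-02, -1.78552218e-04]), 'tool_pos': array([ 0.26340864, -0.5384603 ,  0.21762786]), 'orientation': array([-3.05895785e+00, -7.07892103e-01,  3.88137266e-04]), 'force': array([ 0.16408184, -0.42825026,  1.29381925]), 'wrist_torque': array([-0.0056454 , -0.01341187,  0.05291698]), 'opening': 0.09281538985063598}
0.0188
scene [[446.16078332   0.         278.1279511 ]
 [  0.         446.16078332 211.0646243 ]
 [  0.           0.           1.        ]] [-0.03045611  0.          0.          0.          0.        ] [1.3059086  0.7174339  0.98453113] [0.43031714 1.00086123 2.19970624] 1
top [[545.71703315   0.         275.9908842 ]
 [  0.         545.71703315 212.90264272]
 [  0.           0.           1.        ]] [-0.154231  0.        0.        0.        0.      ] [ 0.41017636 -0.04508541  1.61207361] [ 0.07953879 -0.05022663 -1.56195112] 2
wrist [[342.80775297   0.         278.18877519]
 [  0.         342.80775297 208.20063303]
 [  0.           0.           1.        ]] [0.01776191 0.         0.         0.         0.        ] [ 0.33283846 -0.50385961  0.38422844] [-0.25048253  0.15925731 -1.10878095] 3
```

View pics/scene0.png

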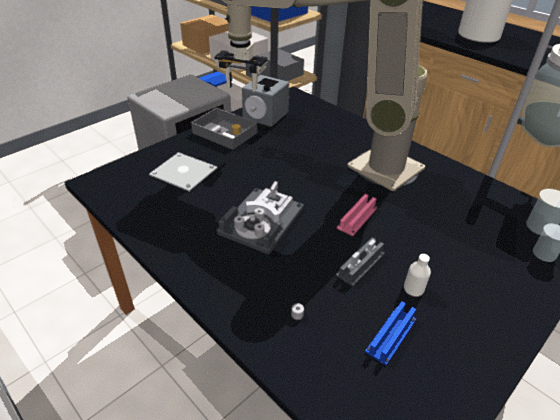

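View pics/top0.png

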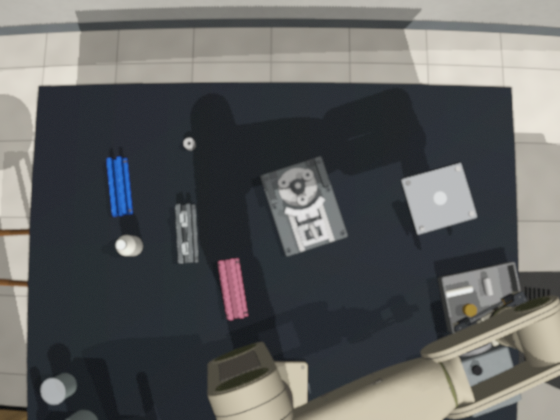

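View pics/wrist0.png

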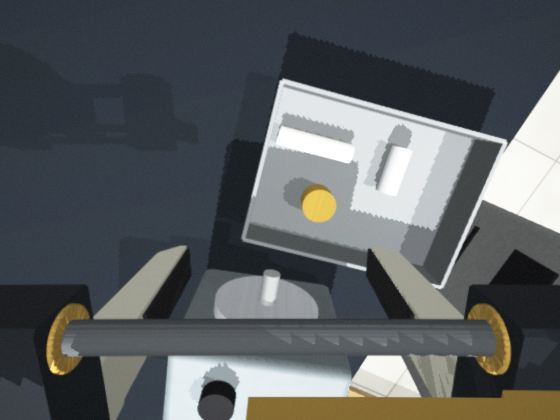

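The scene shows the grey rack at about (360,260), the pump at (262,215), and pink (357,214) and blue (392,333) look-alike racks. In the top view the grey rack is at (187,233) and the pump at (304,205). Next: networks and enlarged crops.

```bash
cat > h.py <<'E'
from plant import *
import numpy as np, cv2
from scipy.spatial.transform import Rotation as R
def save(p,n,box=None,s=1):
    im=cv2.cvtColor(p["pixels"],cv2.COLOR_RGB2BGR)
    if box: im=im[box[1]:box[3],box[0]:box[2]]
    if s!=1: im=cv2.resize(im,None,fx=s,fy=s,interpolation=cv2.INTER_CUBIC)
    cv2.imwrite("pics/"+n,im)
F=np.diag([1.,-1,-1])
def ray(p,uv):
    n=cv2.undistortPoints(np.array([[uv]],float),np.array(p["K"]),np.array(p["D"]))[0,0]
    return R.from_rotvec(p["attitude"]).apply(F@np.array([n[0],n[1],1.]))
def atz(p,uv,z):
    d=ray(p,uv);c=np.array(p["xyz"]);return c+d*(z-c[2])/d[2]
def proj(p,P):
    P=np.atleast_2d(P).astype(float)
    q=R.from_rotvec(p["attitude"]).inv().apply(P-np.array(p["xyz"]))@F
    return cv2.projectPoints(q,np.zeros(3),np.zeros(3),np.array(p["K"]),np.array(p["D"]))[0][:,0]
def tri(obs):
    A=np.zeros((3,3));b=np.zeros(3)
    for p,uv in obs:
        d=ray(p,uv);d/=np.linalg.norm(d);M=np.eye(3)-np.outer(d,d);A+=M;b+=M@np.array(p["xyz"])
    return np.linalg.solve(A,b)
E
python3 - <<'E'
from h import *
for n,b in (("top",(150,130,370,280)),("scene",(200,160,400,300))):
    p=read_camera(n); save(p,n+"1.png",b,3.6)
    for l in ("pump","shoe","wing","cam","gauge","thin_gauge","rack","spare_roller","bottle","cover"):
        print(n,l,[(np.round(d["at"],3).tolist(),round(d["p"],2)) for d in search_frame(p,l)][:4])
E
```

```text
top pump [([0.564, -0.091, 0.026], 0.62), ([0.481, 0.244, 0.034], 0.42)]
top shoe [([0.544, -0.102, 0.055], 0.88)]
top wing []
top cam [([0.486, -0.117, 0.093], 0.65)]
top gauge [([0.586, -0.501, 0.006], 0.7), ([0.525, 0.254, 0.052], 0.5)]
top thin_gauge []
top rack [([0.619, 0.452, 0.028], 0.85), ([0.484, 0.244, 0.036], 0.71), ([0.322, 0.111, 0.012], 0.7)]
top spare_roller [([0.745, 0.245, 0.026], 0.45)]
top bottle [([0.443, 0.398, 0.086], 0.97)]
top cover [([0.59, -0.503, 0.008], 0.6)]
scene pump [([0.593, -0.075, 0.027], 0.64)]
scene shoe [([0.557, -0.098, 0.054], 0.95), ([0.59, -0.075, 0.03], 0.29)]
scene wing [([0.49, -0.118, 0.074], 0.61)]
scene cam [([0.485, -0.114, 0.07], 0.66), ([0.59, -0.077, 0.031], 0.3)]
scene gauge [([0.594, -0.072, 0.028], 0.6)]
scene thin_gauge []
scene rack [([0.342, 0.123, 0.026], 0.83), ([0.499, 0.264, 0.028], 0.69), ([0.556, -0.098, 0.054], 0.63), ([0.636, 0.462, 0.021], 0.59)]
scene spare_roller [([0.46, 0.422, 0.078], 0.51), ([0.754, 0.252, 0.029], 0.48)]
scene bottle [([0.461, 0.42, 0.079], 0.75)]
scene cover [([0.605, -0.494, 0.006], 0.79)]
```

View pics/top1.png

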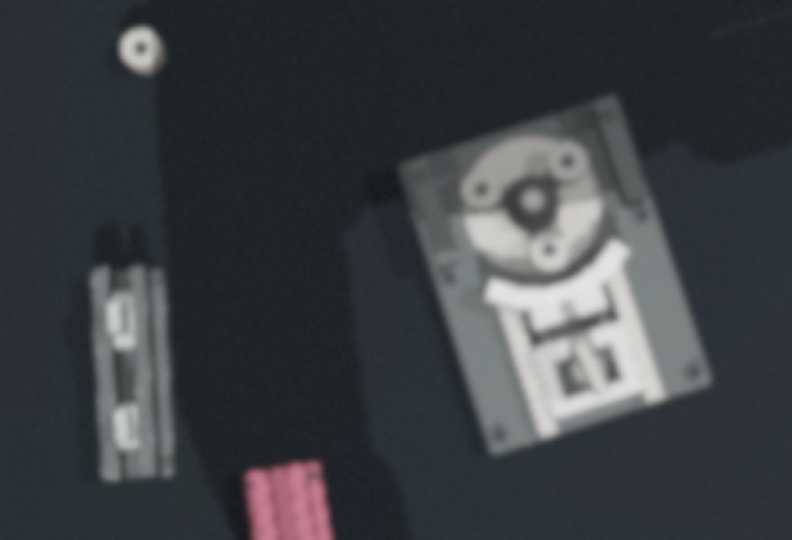

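View pics/scene1.png

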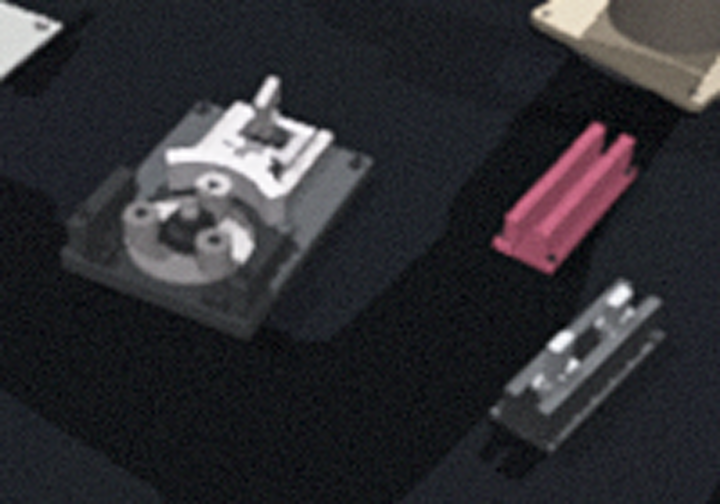

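```bash
cat >> h.py <<'E'
def pose():
    s=read_state();return np.array(s["tool_pos"]),R.from_rotvec(s["orientation"])
def shift(target):
    p,r=pose();return r.inv().apply(np.array(target)-p)*100
E
python3 - <<'E'
from h import *
p=read_camera("wrist"); t,r=pose()
print("tool axes\n",r.as_matrix().round(3))
c=R.from_rotvec(p["attitude"])
print("cam in tool",r.inv().apply(np.array(p["xyz"])-t).round(4),(r.inv()*c).as_matrix().round(3))
print("axis hits z=.05",atz(p,(278,208),.05), "offset from tcp in tool",r.inv().apply(atz(p,(278,208),.05)-t))
p=read_camera("top")
for n,b,z in (("rackTL",(92,268),.042),("rackBL",(103,478),.042),("g far",(122,320),.07),("g near",(125,428),.07),("shoe",(563,292),.056),("roller stud",(547,250),.064),("rotor",(533,200),.058),("wing a",(578,335),.094),("wing b",(600,385),.094),
 ("plateBL",(492,455),.022),("plateBR",(712,380),.022),("plateTL",(398,163),.022),("plateTR",(618,95),.022)):
    print(n,atz(p,(b[0]/3.6+150,b[1]/3.6+130),z).round(4))
E
```

```text
tool axes
 [[ 0.898  0.439  0.   ]
 [ 0.439 -0.898 -0.   ]
 [ 0.     0.    -1.   ]]
cam in tool [ 0.0776 -0.0009 -0.1665] [[-0.001  0.961  0.278]
 [ 1.     0.001  0.001]
 [ 0.001  0.278 -0.961]]
axis hits z=.05 [ 0.24572616 -0.5461992   0.05      ] offset from tcp in tool [-0.01920557 -0.00140002  0.16864561]
rackTL [0.5629 0.278  0.042 ]
rackBL [0.3934 0.2654 0.042 ]
g far [0.5189 0.2471 0.07  ]
g near [0.4334 0.243  0.07  ]
shoe [ 0.5448 -0.1024  0.056 ]
roller stud [ 0.5774 -0.0893  0.064 ]
rotor [ 0.6181 -0.0781  0.058 ]
wing a [ 0.5082 -0.1127  0.094 ]
wing b [ 0.4696 -0.1299  0.094 ]
plateBL [ 0.4153 -0.0469  0.022 ]
plateBR [ 0.4771 -0.2247  0.022 ]
plateTL [0.6527 0.0316 0.022 ]
plateTR [ 0.7103 -0.1483  0.022 ]
```

```bash
cat >> h.py <<'E'
def rows(target,yaw=None,n=8,claw=0,p0=None,y0=None):
    """straight move in n rows, tool kept down, rounded to 2 decimals (cm, deg)"""
    import json
    p,r=pose()
    if p0 is not None: p=np.array(p0)
    x=r.as_matrix()[:,0]; a=np.degrees(np.arctan2(x[1],x[0])) if y0 is None else y0
    dy=0 if yaw is None else (yaw-a+180)%360-180
    st=(np.array(target)-p)*100/n; out=[]
    for i in range(n):
        th=np.radians(a+dy*i/n); X=np.array([np.cos(th),np.sin(th),0]);Y=np.array([np.sin(th),-np.cos(th),0])
        out.append({"claw":claw,"linear":[round(float(st@X),2),round(float(st@Y),2),round(float(-st[2]),2)],"angular":[0,0,round(-dy/n,2)]})
    print("yaw now",round(a,2),"dyaw",round(dy,2));print(json.dumps(out))
E
python3 - <<'E'
from h import *
rows([.478,.25,.22],94.2,16)
E
```

```text
yaw now 26.06 dyaw 68.14
[{"claw": 0, "linear": [3.37, -3.84, -0.01], "angular": [0, 0, -4.26]}, {"claw": 0, "linear": [3.65, -3.58, -0.01], "angular": [0, 0, -4.26]}, {"claw": 0, "linear": [3.9, -3.3, -0.01], "angular": [0, 0, -4.26]}, {"claw": 0, "linear": [4.14, -3.0, -0.01], "angular": [0, 0, -4.26]}, {"claw": 0, "linear": [4.35, -2.69, -0.01], "angular": [0, 0, -4.26]}, {"claw": 0, "linear": [4.53, -2.36, -0.01], "angular": [0, 0, -4.26]}, {"claw": 0, "linear": [4.7, -2.01, -0.01], "angular": [0, 0, -4.26]}, {"claw": 0, "linear": [4.83, -1.66, -0.01], "angular": [0, 0, -4.26]}, {"claw": 0, "linear": [4.94, -1.29, -0.01], "angular": [0, 0, -4.26]}, {"claw": 0, "linear": [5.03, -0.92, -0.01], "angular": [0, 0, -4.26]}, {"claw": 0, "linear": [5.08, -0.55, -0.01], "angular": [0, 0, -4.26]}, {"claw": 0, "linear": [5.11, -0.17, -0.01], "angular": [0, 0, -4.26]}, {"claw": 0, "linear": [5.11, 0.21, -0.01], "angular": [0, 0, -4.26]}, {"claw": 0, "linear": [5.08, 0.59, -0.01], "angular": [0, 0, -4.26]}, {"claw": 0, "linear": [5.02, 0.97, -0.01], "angular": [0, 0, -4.26]}, {"claw": 0, "linear": [4.93, 1.34, -0.01], "angular": [0, 0, -4.26]}]
```

Emit:
{"method": "drive_tool", "body": {
  "plan": [
    {"claw":0,"linear":[3.4,-3.8,0],"angular":[0,0,-4.3]},
    {"claw":0,"linear":[3.6,-3.6,0],"angular":[0,0,-4.3]},
    {"claw":0,"linear":[3.9,-3.3,0],"angular":[0,0,-4.3]},
    {"claw":0,"linear":[4.1,-3.0,0],"angular":[0,0,-4.3]},
    {"claw":0,"linear":[4.3,-2.7,0],"angular":[0,0,-4.3]},
    {"claw":0,"linear":[4.5,-2.4,0],"angular":[0,0,-4.3]},
    {"claw":0,"linear":[4.7,-2.0,0],"angular":[0,0,-4.3]},
    {"claw":0,"linear":[4.8,-1.7,0],"angular":[0,0,-4.3]},
    {"claw":0,"linear":[4.9,-1.3,0],"angular":[0,0,-4.3]},
    {"claw":0,"linear":[5.0,-0.9,0],"angular":[0,0,-4.3]},
    {"claw":0,"linear":[5.1,-0.5,0],"angular":[0,0,-4.3]},
    {"claw":0,"linear":[5.1,-0.2,0],"angular":[0,0,-4.3]}
  ]
}}

```text
t: 2.85
tool_pos: [0.4206, 0.0536, 0.219]
orientation: [2.444, 1.972, 0.001]
force: [0.1, -0.9, 0.1]
opening: 0.093
```

Emit:
{"method": "drive_tool", "body": {
  "plan": [
    {"claw":0,"linear":[5.1,0.2,0],"angular":[0,0,-4.3]},
    {"claw":0,"linear":[5.1,0.6,0],"angular":[0,0,-4.2]},
    {"claw":0,"linear":[5.0,1.0,0],"angular":[0,0,-4.2]},
    {"claw":0,"linear":[4.9,1.3,0],"angular":[0,0,-4.2]},
    {"claw":0,"linear":[0,0,0],"angular":[0,0,0]},
    {"claw":0,"linear":[0,0,0],"angular":[0,0,0]}
  ]
}}

```text
t: 3.6
tool_pos: [0.472, 0.2489, 0.2184]
orientation: [2.131, 2.308, -0.001]
force: [0.1, -0.0, -0.3]
opening: 0.0929
```

```bash
python3 - <<'E'
from h import *
p=read_camera("wrist"); save(p,"w2.png",None,1.4); t,r=pose(); print(t,r.as_matrix().round(3))
for l in ("gauge","thin_gauge","rack"):
    for d in search_frame(p,l)[:4]: print(l,d["at"],d["p"],proj(p,d["at"]))
E
```

```text
[0.47212878 0.24846304 0.21860447] [[-0.079  0.997 -0.   ]
 [ 0.997  0.079 -0.001]
 [-0.    -0.    -1.   ]]
gauge [0.521, 0.2568, 0.051] 0.87 [[328.17938331 186.70498388]]
thin_gauge [0.4391, 0.2499, 0.0558] 0.58 [[245.19605642 188.2037564 ]]
rack [0.4773, 0.2601, 0.041] 0.83 [[284.53688253 178.10396172]]
rack [0.6033, 0.4296, 0.0106] 0.77 [[428.81089601   9.46401407]]
rack [0.3135, 0.1249, 0.0232] 0.69 [[134.21200249 278.22204219]]
```

View pics/w2.png

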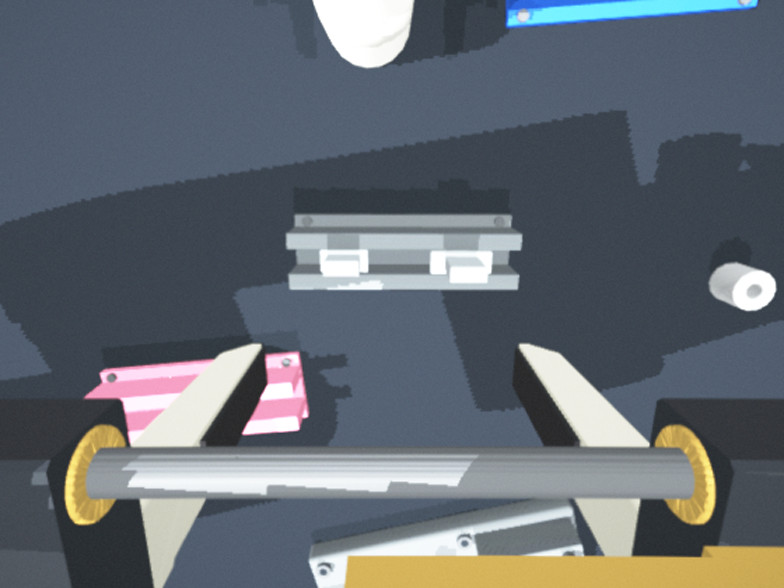

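```bash
python3 - <<'E'
from h import *
p=read_camera("wrist"); save(p,"w3.png",(195,130,385,215),4.2)
p=read_camera("top"); save(p,"t3.png",(165,190,210,275),7)
E
```

```text
(no output)
```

View pics/w3.png

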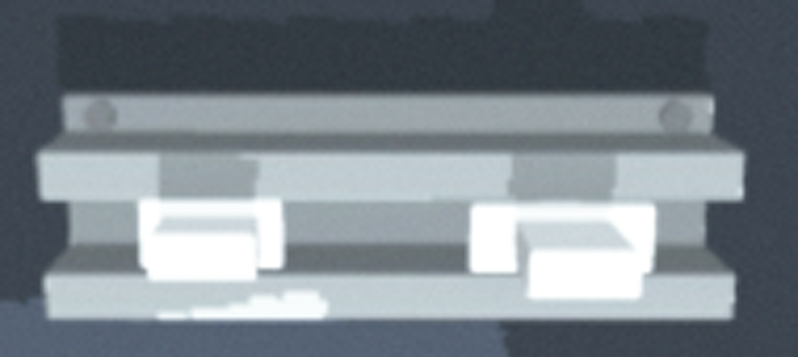

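View pics/t3.png

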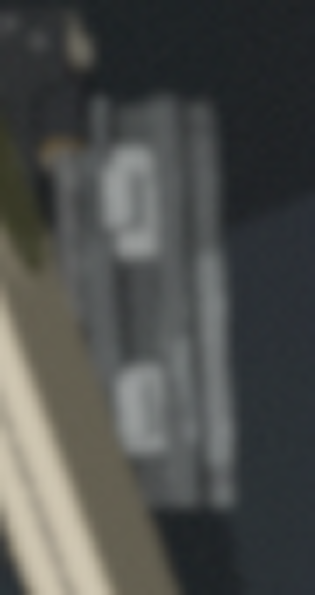

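Thick/thin candidates on the grey rack: left gauge at wrist px (244,188) with the shorter shoulders/tab, right gauge at (333,190) with longer shoulders and a taller (more displaced) tab; the right one (far, world x≈0.52) fits "thick". Oddly, their shoulders seem to run along the rails, so I'll check by projecting a model.

```bash
python3 - <<'E'
from h import *
p=read_camera("wrist")
f=lambda x,y:(195+x/4.2,130+y/4.2)
c=[atz(p,f(*q),.042) for q in ((38,152),(743,152),(735,318),(46,318))]
for q in c: print(q.round(4))
print("len",np.linalg.norm(c[1]-c[0]),np.linalg.norm(c[2]-c[3]),"wid",np.linalg.norm(c[3]-c[0]))
ctr=np.mean(c,0); d=(c[1]-c[0]+c[2]-c[3]); yaw=np.arctan2(d[1],d[0]); print(ctr,np.degrees(yaw))
for n,a,b in (("R sh",(470,205),(655,205)),("R shlow",(470,272),(655,272)),("L sh",(138,200),(284,200)),("Rtab",(529,297),(641,297)),("Ltab",(148,279),(256,279))):
  for z in (.03,.042,.048,.06,.084):
    A,B=atz(p,f(*a),z),atz(p,f(*b),z); print(n,z,A[:2].round(4),B[:2].round(4),round(np.linalg.norm(A-B)*1000,1))
# overlay
im=cv2.cvtColor(p["pixels"],cv2.COLOR_RGB2BGR); im=cv2.resize(im[130:215,195:385],None,fx=4.2,fy=4.2)
E
```

```text
[0.3961 0.2657 0.042 ]
[0.5645 0.2787 0.042 ]
[0.5689 0.2376 0.042 ]
[0.3988 0.2244 0.042 ]
len 0.16889472699630073 0.17060072087388797 wid 0.041313971298999726
[0.48210333 0.25157582 0.042     ] 4.409848351009232
R sh 0.03 [0.5019 0.2585] [0.5481 0.2621] 46.4
R sh 0.042 [0.5007 0.2608] [0.5453 0.2642] 44.8
R sh 0.048 [0.5001 0.262 ] [0.5439 0.2653] 44.0
R sh 0.06 [0.4988 0.2643] [0.5412 0.2675] 42.4
R sh 0.084 [0.4964 0.2689] [0.5356 0.2719] 39.3
R shlow 0.03 [0.5036 0.2413] [0.5504 0.2449] 47.0
R shlow 0.042 [0.5023 0.2442] [0.5476 0.2477] 45.4
R shlow 0.048 [0.5017 0.2456] [0.5462 0.2491] 44.6
R shlow 0.06 [0.5004 0.2485] [0.5433 0.2518] 43.0
R shlow 0.084 [0.4979 0.2543] [0.5376 0.2573] 39.8
L sh 0.03 [0.4188 0.2534] [0.4553 0.2562] 36.6
L sh 0.042 [0.4204 0.2559] [0.4556 0.2586] 35.3
L sh 0.048 [0.4212 0.2571] [0.4558 0.2598] 34.7
L sh 0.06 [0.4228 0.2596] [0.4562 0.2621] 33.5
L sh 0.084 [0.426  0.2645] [0.4569 0.2669] 31.0
Rtab 0.03 [0.5193 0.2359] [0.5478 0.2381] 28.6
Rtab 0.042 [0.5175 0.239 ] [0.545  0.2411] 27.6
Rtab 0.048 [0.5166 0.2405] [0.5436 0.2426] 27.1
Rtab 0.06 [0.5148 0.2436] [0.5409 0.2456] 26.2
Rtab 0.084 [0.5112 0.2497] [0.5353 0.2516] 24.2
Ltab 0.03 [0.4221 0.2332] [0.4495 0.2353] 27.5
Ltab 0.042 [0.4236 0.2363] [0.45   0.2384] 26.5
Ltab 0.048 [0.4243 0.2379] [0.4503 0.2399] 26.1
Ltab 0.06 [0.4258 0.2411] [0.4509 0.243 ] 25.1
Ltab 0.084 [0.4288 0.2474] [0.452  0.2492] 23.3
```

```bash
python3 - <<'E'
from h import *
rows([.523,.2555,.20],4.4,9)
E
```

```text
yaw now 94.49 dyaw -90.09
[{"claw": 0, "linear": [0.03, 0.57, 0.21], "angular": [0, 0, 10.01]}, {"claw": 0, "linear": [0.13, 0.55, 0.21], "angular": [0, 0, 10.01]}, {"claw": 0, "linear": [0.22, 0.52, 0.21], "angular": [0, 0, 10.01]}, {"claw": 0, "linear": [0.31, 0.47, 0.21], "angular": [0, 0, 10.01]}, {"claw": 0, "linear": [0.39, 0.41, 0.21], "angular": [0, 0, 10.01]}, {"claw": 0, "linear": [0.46, 0.34, 0.21], "angular": [0, 0, 10.01]}, {"claw": 0, "linear": [0.51, 0.25, 0.21], "angular": [0, 0, 10.01]}, {"claw": 0, "linear": [0.54, 0.16, 0.21], "angular": [0, 0, 10.01]}, {"claw": 0, "linear": [0.56, 0.07, 0.21], "angular": [0, 0, 10.01]}]
```

Emit:
{"method": "drive_tool", "body": {
  "plan": [
    {"claw":0,"linear":[0,0.6,0.2],"angular":[0,0,10]},
    {"claw":0,"linear":[0.1,0.6,0.2],"angular":[0,0,10]},
    {"claw":0,"linear":[0.2,0.5,0.2],"angular":[0,0,10]},
    {"claw":0,"linear":[0.3,0.5,0.2],"angular":[0,0,10]},
    {"claw":0,"linear":[0.4,0.4,0.2],"angular":[0,0,10]},
    {"claw":0,"linear":[0.5,0.3,0.2],"angular":[0,0,10]},
    {"claw":0,"linear":[0.5,0.2,0.2],"angular":[0,0,10]},
    {"claw":0,"linear":[0.5,0.2,0.2],"angular":[0,0,10]},
    {"claw":0,"linear":[0.6,0.1,0.2],"angular":[0,0,10]},
    {"claw":0,"linear":[0,0,0],"angular":[0,0,0]},
    {"claw":0,"linear":[0,0,0],"angular":[0,0,0]}
  ]
}}

```text
t: 5.32
tool_pos: [0.5233, 0.2554, 0.2007]
orientation: [-3.139, -0.131, 0.0]
force: [-0.5, -0.5, -0.1]
opening: 0.0933
```

```bash
python3 - <<'E'
from h import *
p=read_camera("wrist"); save(p,"w4.png",(180,60,380,210),4); t,r=pose(); print(t,r.as_matrix().round(3))
E
```

```text
[0.5232592  0.25547785 0.20077804] [[ 0.997  0.083  0.   ]
 [ 0.083 -0.997  0.   ]
 [ 0.    -0.    -1.   ]]
```

View pics/w4.png

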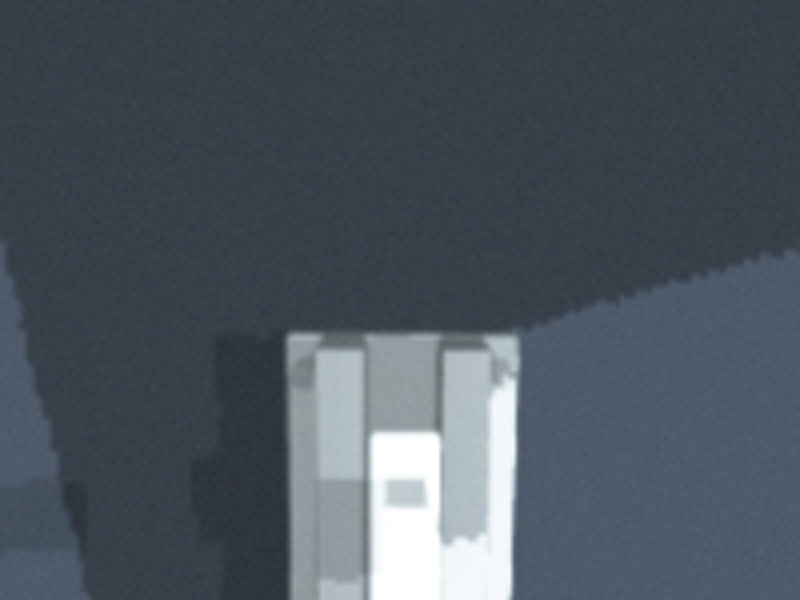

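```bash
python3 - <<'E'
from h import *
p=read_camera("wrist"); save(p,"w5.png",(180,130,380,280),4)
for u in (387,406,426):
  print(atz(p,(180+u/4,60+493/4),.062))
print(atz(p,(180+405/4,60+434/4),.046),atz(p,(180+340/4,60+348/4),.042),atz(p,(180+466/4,60+348/4),.042))
E
```

```text
[0.53543128 0.25898798 0.062     ]
[0.53578457 0.25468909 0.062     ]
[0.53615626 0.2501641  0.062     ]
[0.54653193 0.25570162 0.046     ] [0.56486489 0.27253338 0.042     ] [0.5672834  0.24305661 0.042     ]
```

View pics/w5.png

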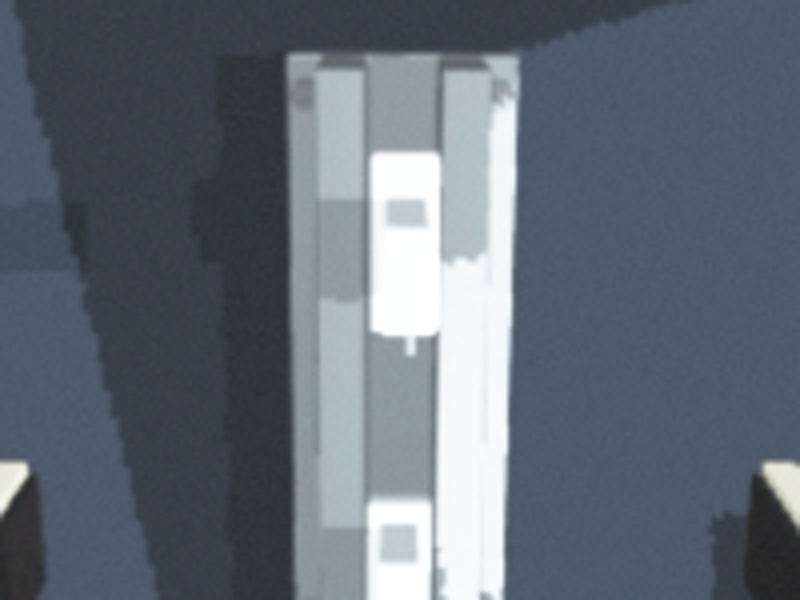

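The picture shows the thick gauge at crop (405,245), i.e. px (281,191), its shoulders lying along the slot; tab centre at world (0.523, 0.2548), matching TCP. Descend and grip across its 10 mm.

Emit:
{"method": "drive_tool", "body": {
  "plan": [
    {"claw":0.3,"linear":[0,0.06,5],"angular":[0,0,0.3]},
    {"claw":0.3,"linear":[0,0,5],"angular":[0,0,0]},
    {"claw":0.3,"linear":[0,0,3],"angular":[0,0,0]},
    {"claw":0.3,"linear":[0,0,1.8],"angular":[0,0,0]},
    {"claw":0.3,"linear":[0,0,0],"angular":[0,0,0]}
  ],
  "newtons": 30
}}

```text
t: 6.05
tool_pos: [0.5226, 0.2547, 0.0517]
orientation: [3.139, 0.118, -0.003]
force: [-0.3, 0.3, -0.5]
opening: 0.0652
```

Emit:
{"method": "drive_tool", "body": {
  "plan": [
    {"claw":1,"linear":[0,0,0],"angular":[0,0,0]},
    {"claw":1,"linear":[0,0,0],"angular":[0,0,0]},
    {"claw":1,"linear":[0,0,0],"angular":[0,0,0]},
    {"claw":1,"linear":[0,0,0],"angular":[0,0,0]},
    {"claw":1,"linear":[0,0,0],"angular":[0,0,0]},
    {"claw":1,"linear":[0,0,0],"angular":[0,0,0]}
  ]
}}

```text
t: 6.8
tool_pos: [0.5234, 0.2549, 0.0526]
orientation: [3.139, 0.117, -0.0]
force: [0.6, -7.3, -1.3]
opening: 0.0102
```

```bash
python3 - <<'E'
from h import *
s=read_state(); print(s["force"],s["opening"],s["tool_pos"])
p=read_camera("wrist"); save(p,"w6.png",None,1.4)
E
```

```text
[ 0.56367936 -7.34023934 -1.31382027] 0.010185476899910381 [0.52342071 0.25490105 0.05260315]
```

View pics/w6.png

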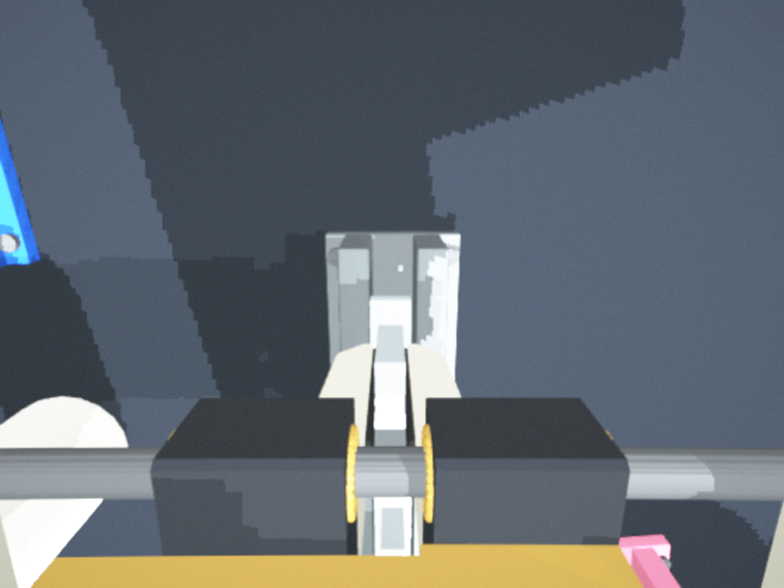

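The thick gauge (10.2 mm tab) is in the fingers at (390,330) of the enlarged view, shoulders in the slot. Lifting.

Emit:
{"method": "drive_tool", "body": {
  "plan": [
    {"claw":1,"linear":[0,0,-0.5],"angular":[0,0,0]},
    {"claw":1,"linear":[0,0,-1],"angular":[0,0,0]},
    {"claw":1,"linear":[0,0,-2],"angular":[0,0,0]},
    {"claw":1,"linear":[0,0,-4],"angular":[0,0,0]},
    {"claw":1,"linear":[0,0,-4],"angular":[0,0,0]},
    {"claw":1,"linear":[0,0,0],"angular":[0,0,0]},
    {"claw":1,"linear":[0,0,0],"angular":[0,0,0]}
  ]
}}

```text
t: 7.72
tool_pos: [0.5235, 0.2551, 0.1682]
orientation: [-3.139, -0.117, -0.001]
force: [0.2, -1.0, -1.1]
opening: 0.0097
```

```bash
python3 - <<'E'
from h import *
s=read_state(); print(s["force"],s["opening"],s["tool_pos"])
p=read_camera("wrist"); save(p,"w7.png",(180,130,380,280),4)
p=read_camera("top"); save(p,"t7.png",(150,130,370,280),3.6)
p=read_camera("scene"); save(p,"s7.png",(300,160,420,280),6)
E
```

```text
[ 0.19676872 -1.00531178 -1.11033433] 0.00970457517435656 [0.52349198 0.25508298 0.16817803]
```

View pics/w7.png

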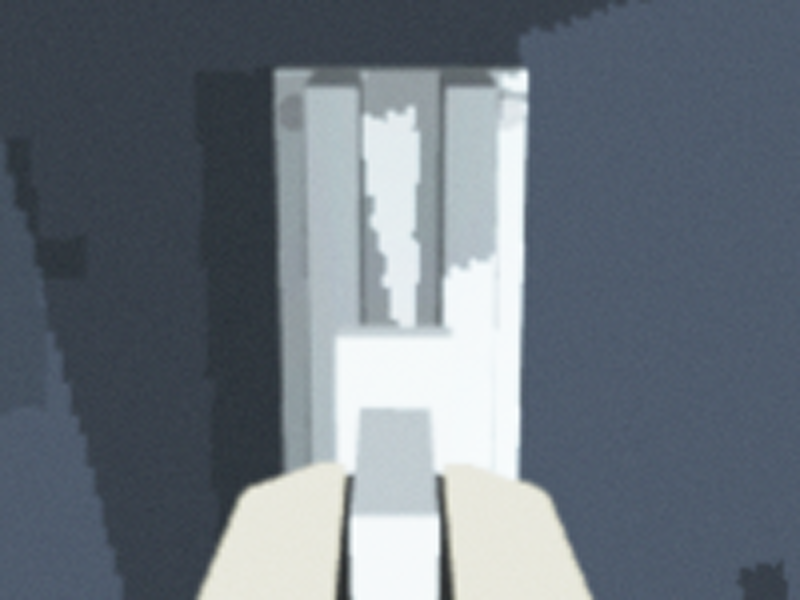

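View pics/s7.png

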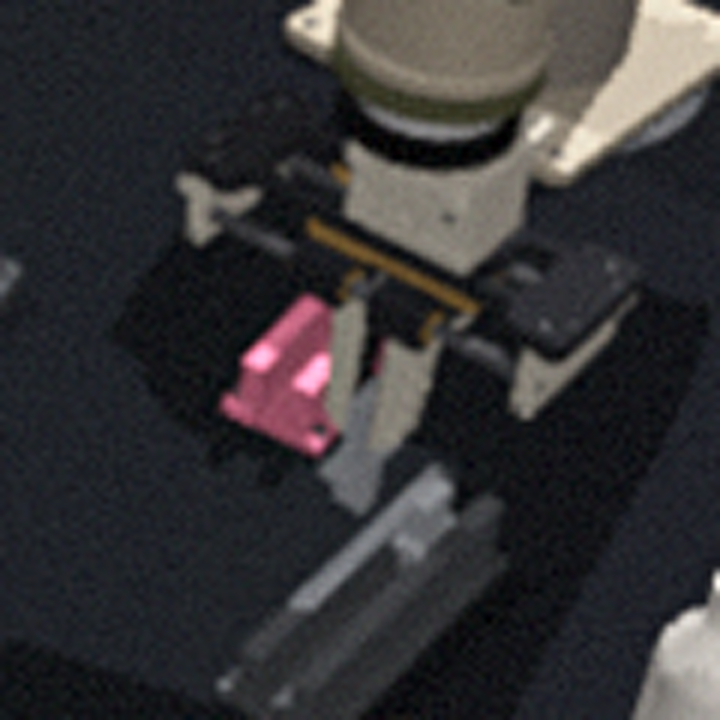

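View pics/t7.png

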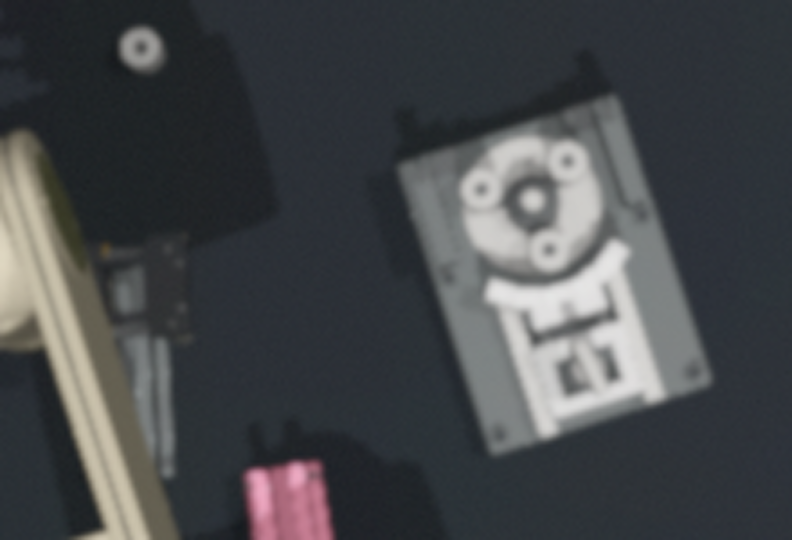

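```bash
python3 - <<'E'
from h import *
p=read_camera("wrist"); t,r=pose()
c=r.inv().apply(np.array(p["xyz"])-t)*1e3
D=lambda u,v:r.inv().apply(ray(p,(180+u/4,130+v/4)))
dB,dT,dS=D(396,408),D(396,513),D(394,335)
# x = c0+a dB0 = c0+b dT0 ; zB=c2+a dB2 ; zT=c2+b dT2=zB-36
A=np.array([[dB[0],-dT[0]],[dB[2],-dT[2]]]); a,b=np.linalg.solve(A,[0,36])
B=c+a*dB;T=c+b*dT;print("B",B,"T",T,"center y",)
s=(B[2]-c[2])/dS[2];print("S edge at sh level",c+s*dS)
for u in (360,432): print(c+a*D(u,408))
for u in (335,452): print(c+s*D(u,333))
E
```

```text
B [ 9.27859717 -0.58000812 18.79548169] T [  9.27859717  -0.63380375 -17.20451831] center y
S edge at sh level [20.24379346 -0.86095225 18.79548169]
[ 9.28297194 -5.74933386 18.79148027]
[ 9.27454375  4.5892836  18.79957622]
[20.5223033  -9.20191458 18.86771015]
[20.50873081  7.3389335  18.88063737]
```

Gauge held squarely; about 19 mm from TCP down to its shoulder underside. Moving to look at the pump gap.

```bash
python3 - <<'E'
from h import *
rows([.520,-.110,.20],18.3,9,1)
E
```

```text
yaw now 4.26 dyaw 14.04
[{"claw": 1, "linear": [-0.33, 4.04, -0.38], "angular": [0, 0, -1.56]}, {"claw": 1, "linear": [-0.44, 4.03, -0.38], "angular": [0, 0, -1.56]}, {"claw": 1, "linear": [-0.55, 4.01, -0.38], "angular": [0, 0, -1.56]}, {"claw": 1, "linear": [-0.66, 4.0, -0.38], "angular": [0, 0, -1.56]}, {"claw": 1, "linear": [-0.77, 3.98, -0.38], "angular": [0, 0, -1.56]}, {"claw": 1, "linear": [-0.87, 3.96, -0.38], "angular": [0, 0, -1.56]}, {"claw": 1, "linear": [-0.98, 3.93, -0.38], "angular": [0, 0, -1.56]}, {"claw": 1, "linear": [-1.09, 3.9, -0.38], "angular": [0, 0, -1.56]}, {"claw": 1, "linear": [-1.19, 3.87, -0.38], "angular": [0, 0, -1.56]}]
```

Emit:
{"method": "drive_tool", "body": {
  "plan": [
    {"claw":1,"linear":[-0.3,4,-0.4],"angular":[0,0,-1.5]},
    {"claw":1,"linear":[-0.4,4,-0.4],"angular":[0,0,-1.5]},
    {"claw":1,"linear":[-0.6,4,-0.4],"angular":[0,0,-1.6]},
    {"claw":1,"linear":[-0.7,4,-0.4],"angular":[0,0,-1.6]},
    {"claw":1,"linear":[-0.8,4,-0.4],"angular":[0,0,-1.6]},
    {"claw":1,"linear":[-0.9,4,-0.4],"angular":[0,0,-1.6]},
    {"claw":1,"linear":[-1.0,3.9,-0.4],"angular":[0,0,-1.6]},
    {"claw":1,"linear":[-1.1,3.9,-0.4],"angular":[0,0,-1.6]},
    {"claw":1,"linear":[-1.2,3.9,-0.4],"angular":[0,0,-1.5]},
    {"claw":1,"linear":[0,0,0],"angular":[0,0,0]},
    {"claw":1,"linear":[0,0,0],"angular":[0,0,0]}
  ]
}}

```text
t: 9.3
tool_pos: [0.5193, -0.1093, 0.2028]
orientation: [-3.1, -0.5, 0.002]
force: [-0.2, -0.2, -1.0]
opening: 0.0099
```

```bash
python3 - <<'E'
from h import *
s=read_state(); print(s["force"],s["opening"],s["tool_pos"])
p=read_camera("wrist"); save(p,"w8.png",(150,60,400,247),3.2)
E
```

```text
[-0.24921878 -0.15945621 -1.02536694] 0.009948694284653817 [ 0.51930709 -0.109277    0.20281431]
```

View pics/w8.png

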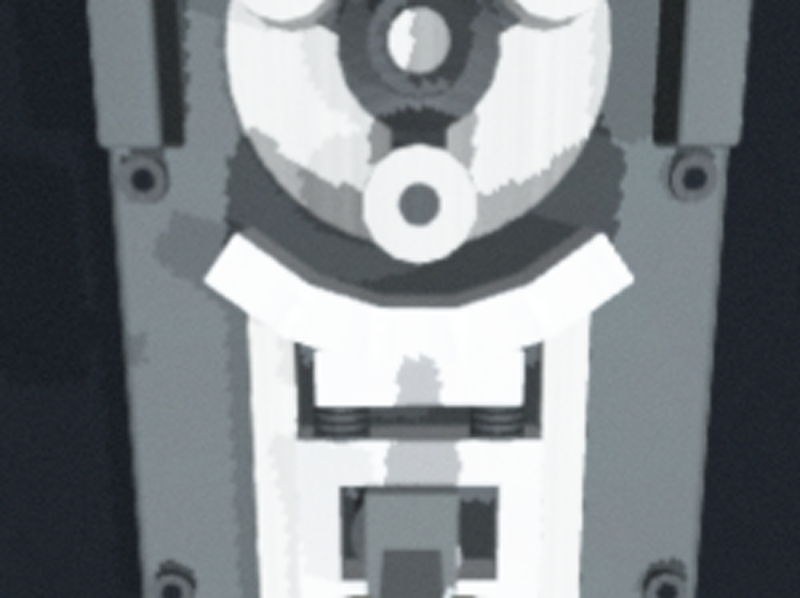

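```bash
python3 - <<'E'
from h import *
p=read_camera("wrist"); f=lambda u,v:(150+u/3.2,60+v/3.2)
t,r=pose(); print("yaw",np.degrees(np.arctan2(*r.as_matrix()[1::-1,0])))
P={}
for n,u,v,z in (("hub",418,40,.058),("stud",420,203,.056),("face",420,262,.056),("shoe",424,307,.056),("shoeL",205,278,.056),("shoeR",633,279,.056),("h1",142,178,.024),("h2",693,178,.024),("h3",172,585,.024),("h4",666,582,.024),("yokeL",340,488,.043),("yokeR",498,488,.043)):
    P[n]=atz(p,f(u,v),z)[:2]; print(n,P[n].round(4))
an=lambda a,b:np.degrees(np.arctan2(*(P[b]-P[a])[::-1]))
print(an("hub","face")-180,an("h2","h1")-90,an("h4","h3")-90,an("h1","h3")+180,an("h2","h4")+180,an("shoeR","shoeL")-90,an("yokeR","yokeL")-90)
print(np.linalg.norm(P["face"]-P["shoe"]),np.linalg.norm(P["hub"]-P["face"]))
save(p,"w9.png",(230,105,340,180),7)
E
```

```text
yaw 18.401610108136033
hub [ 0.6209 -0.076 ]
stud [ 0.5814 -0.0897]
face [ 0.5661 -0.0948]
shoe [ 0.5545 -0.0999]
shoeL [ 0.5428 -0.0386]
shoeR [ 0.5805 -0.1534]
h1 [ 0.5606 -0.008 ]
h2 [ 0.6131 -0.1666]
h3 [ 0.4351 -0.0506]
h4 [ 0.4886 -0.2083]
yokeL [ 0.4915 -0.0936]
yokeR [ 0.507  -0.1402]
-340.9975873798452 18.31678138837391 18.735561379470823 18.74331030896454 18.516537858294612 18.194263324746032 18.350687681589207
0.012671653169465627 0.05794621695012514
```

View pics/w9.png

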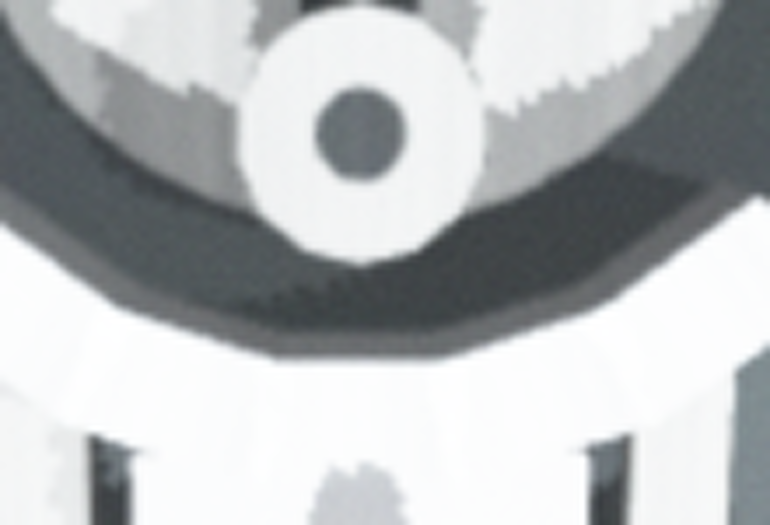

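```bash
python3 - <<'E'
from h import *
p=read_camera("wrist"); f=lambda u,v:(230+u/7,105+v/7)
a=atz(p,f(361,264),.056);b=atz(p,f(360,357),.056);G=(a+b)/2
print(a,b,np.linalg.norm(a-b),G)
t,r=pose(); print("G in tool mm",r.inv().apply(G-t)*1e3)
E
```

```text
[ 0.5656351  -0.09513383  0.056     ] [ 0.55427705 -0.0988008   0.056     ] 0.011935322690072464 [ 0.55995608 -0.09696732  0.056     ]
G in tool mm [ 42.08452238   1.85362598 147.14129417]
```

The view shows the roller circle centred at crop (360,135), its face at (361,264), shoe's middle flat (278–443,357): gap ≈12 mm, axis yaw ≈18.4°. Move above the gap.

Emit:
{"method": "drive_tool", "body": {
  "plan": [
    {"claw":1,"linear":[2.1,0.13,0],"angular":[0,0,0]},
    {"claw":1,"linear":[2.1,0.12,0],"angular":[0,0,0]},
    {"claw":1,"linear":[0,0,4],"angular":[0,0,0]},
    {"claw":1,"linear":[0,0,3],"angular":[0,0,0]},
    {"claw":1,"linear":[0,0,2],"angular":[0,0,0]},
    {"claw":1,"linear":[0,0,0],"angular":[0,0,0]},
    {"claw":1,"linear":[0,0,0],"angular":[0,0,0]}
  ]
}}

```text
t: 10.32
tool_pos: [0.5612, -0.0989, 0.1151]
orientation: [3.101, 0.501, 0.003]
force: [0.8, -0.8, -0.7]
opening: 0.0095
```

```bash
python3 - <<'E'
from h import *
s=read_state(); print(s["force"],s["opening"],s["tool_pos"])
p=read_camera("wrist"); save(p,"w10.png",(180,130,380,280),4)
t,r=pose(); print(np.degrees(np.arctan2(*r.as_matrix()[1::-1,0])))
G=np.array([.55996,-.09697,.056]);print("G in tool mm",r.inv().apply(G-t)*1e3)
E
```

```text
[ 0.76527288 -0.80363515 -0.66685963] 0.009537274230269548 [ 0.56123219 -0.09887411  0.11506194]
18.363197973252355
G in tool mm [-0.94723127 -2.54740894 59.41694961]
```

View pics/w10.png

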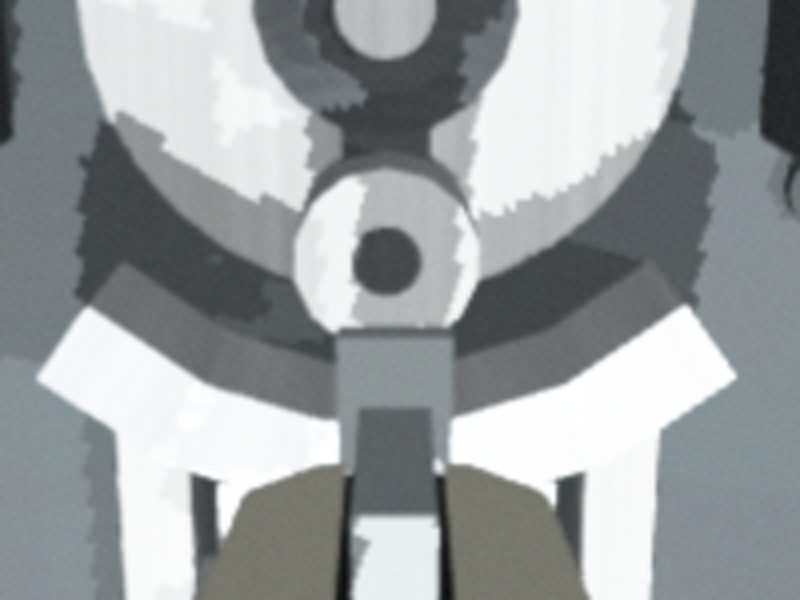

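```bash
python3 - <<'E'
from h import *
for i in range(3):
    p=read_camera("wrist"); t,r=pose(); print(t, p["xyz"])
f=lambda u,v:(180+u/4,130+v/4)
T=lambda P:(r.inv().apply(P-t)*1e3).round(2)
for n,u,v in (("shoeL",38,379),("shoeR",737,376),("rollerL",294,255),("rollerR",481,255),("rollerTop",387,167),("flatR",453,408),("flatL",334,418),("k1",212,384),("k2",566,382)):
    print(n,T(atz(p,f(u,v),.056)))
g=lambda u,v:(150+u/3.2,60+v/3.2)
E
```

```text
[ 0.56154418 -0.09910681  0.11547493] [ 0.63435419 -0.07363697  0.28213269]
[ 0.56144952 -0.09911165  0.11534738] [ 0.63436102 -0.07371485  0.28219755]
[ 0.56127077 -0.09910241  0.11508264] [ 0.63428458 -0.07374806  0.28204024]
shoeL [  0.35 -62.63  59.01]
shoeR [ 0.77 58.75 59.16]
rollerL [ 22.46 -17.74  59.1 ]
rollerR [22.43 13.95 59.14]
rollerTop [37.49 -1.95 59.15]
flatR [-5.09  9.51 59.08]
flatL [ -6.93 -11.33  59.06]
k1 [ -0.61 -32.48  59.04]
k2 [-0.31 29.12 59.12]
```

Emit:
{"method": "drive_tool", "body": {
  "plan": [
    {"claw":1,"linear":[-0.1,-0.13,0],"angular":[0,0,0]},
    {"claw":1,"linear":[0,0,0.8],"angular":[0,0,0]},
    {"claw":1,"linear":[0,0,0.4],"angular":[0,0,0]},
    {"claw":1,"linear":[0,0,0.2],"angular":[0,0,0]},
    {"claw":1,"linear":[0,0,0.2],"angular":[0,0,0]},
    {"claw":1,"linear":[0,0,0.2],"angular":[0,0,0]}
  ]
}}

```text
t: 11.28
tool_pos: [0.5591, -0.098, 0.0956]
orientation: [3.101, 0.501, 0.0]
force: [-0.5, 0.8, -1.5]
opening: 0.0096
```

```bash
python3 - <<'E'
from h import *
p=read_camera("wrist"); save(p,"w11.png",(180,130,380,280),4)
s=read_state(); print(s["force"],s["wrist_torque"],s["opening"],s["tool_pos"])
E
```

```text
[-0.25500929  0.20399493 -0.35727987] [-0.01404694 -0.00867641  0.01284391] 0.010216147382016939 [ 0.55890494 -0.09789133  0.09526992]
```

View pics/w11.png

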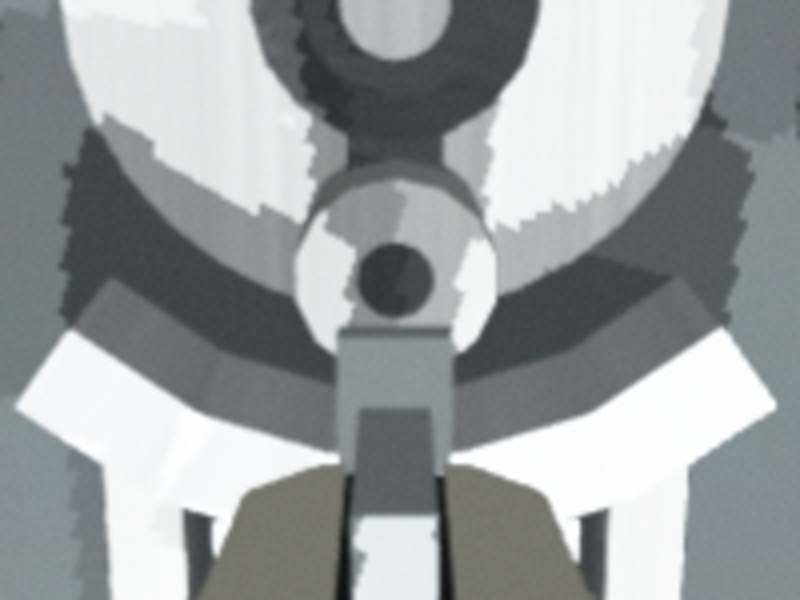

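No contact force yet; roller hole (396,280) is in line with the tab (396,440). Continue down gently.

Emit:
{"method": "drive_tool", "body": {
  "plan": [
    {"claw":1,"linear":[0,0,0.2],"angular":[0,0,0]},
    {"claw":1,"linear":[0,0,0.2],"angular":[0,0,0]},
    {"claw":1,"linear":[0,0,0.2],"angular":[0,0,0]},
    {"claw":1,"linear":[0,0,0],"angular":[0,0,0]}
  ]
}}

```text
t: 11.82
tool_pos: [0.5588, -0.0979, 0.0894]
orientation: [-3.101, -0.501, 0.001]
force: [-0.1, 0.0, -0.4]
opening: 0.0094
```

Emit:
{"method": "drive_tool", "body": {
  "plan": [
    {"claw":1,"linear":[0,0,0.2],"angular":[0,0,0]},
    {"claw":1,"linear":[0,0,0.2],"angular":[0,0,0]},
    {"claw":1,"linear":[0,0,0.2],"angular":[0,0,0]},
    {"claw":1,"linear":[0,0,0],"angular":[0,0,0]}
  ]
}}

```text
t: 12.32
tool_pos: [0.5588, -0.0979, 0.0833]
orientation: [-3.101, -0.501, 0.001]
force: [-0.5, 0.0, -0.8]
opening: 0.0095
```

Emit:
{"method": "drive_tool", "body": {
  "plan": [
    {"claw":1,"linear":[0,0,0.2],"angular":[0,0,0]},
    {"claw":1,"linear":[0,0,0.2],"angular":[0,0,0]},
    {"claw":1,"linear":[0,0,0.1],"angular":[0,0,0]},
    {"claw":1,"linear":[0,0,0],"angular":[0,0,0]}
  ]
}}

```text
t: 12.82
tool_pos: [0.5589, -0.0979, 0.0785]
orientation: [-3.101, -0.501, 0.0]
force: [-0.5, -0.4, -0.8]
opening: 0.0099
```

Emit:
{"method": "drive_tool", "body": {
  "plan": [
    {"claw":1,"linear":[0,0,0.1],"angular":[0,0,0]},
    {"claw":1,"linear":[0,0,0],"angular":[0,0,0]},
    {"claw":1,"linear":[0,0,0.1],"angular":[0,0,0]},
    {"claw":1,"linear":[0,0,0],"angular":[0,0,0]}
  ]
}}

```text
t: 13.32
tool_pos: [0.5589, -0.0979, 0.0765]
orientation: [-3.101, -0.501, 0.0]
force: [0.1, 0.3, -0.4]
opening: 0.0101
```

Emit:
{"method": "drive_tool", "body": {
  "plan": [
    {"claw":1,"linear":[0,0,0.1],"angular":[0,0,0]},
    {"claw":1,"linear":[0,0,0],"angular":[0,0,0]},
    {"claw":1,"linear":[0,0,0.1],"angular":[0,0,0]},
    {"claw":1,"linear":[0,0,0],"angular":[0,0,0]}
  ]
}}

```text
t: 13.82
tool_pos: [0.559, -0.0979, 0.0746]
orientation: [-3.101, -0.501, 0.0]
force: [-0.0, -0.2, -1.2]
opening: 0.01
```

```bash
python3 - <<'E'
from h import *
p=read_camera("wrist"); save(p,"w12.png",(180,130,380,280),4)
s=read_state(); print(s["force"],s["wrist_torque"],s["opening"],s["tool_pos"])
p=read_camera("scene"); save(p,"s12.png",(210,140,330,260),6)
E
```

```text
[-0.66707391 -0.82792732 -0.69707996] [ 0.04010949 -0.00257682  0.01489446] 0.010027064436399911 [ 0.55899911 -0.09794917  0.07460399]
```

View pics/w12.png

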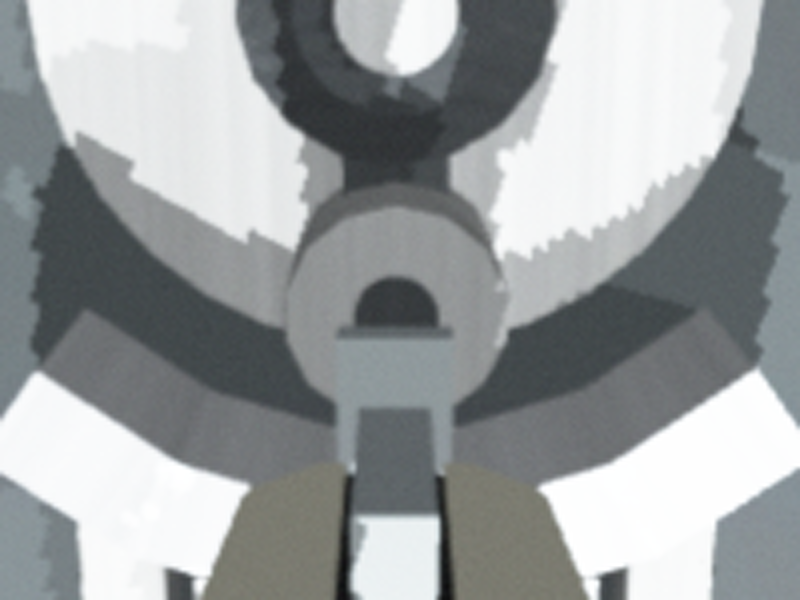

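View pics/s12.png

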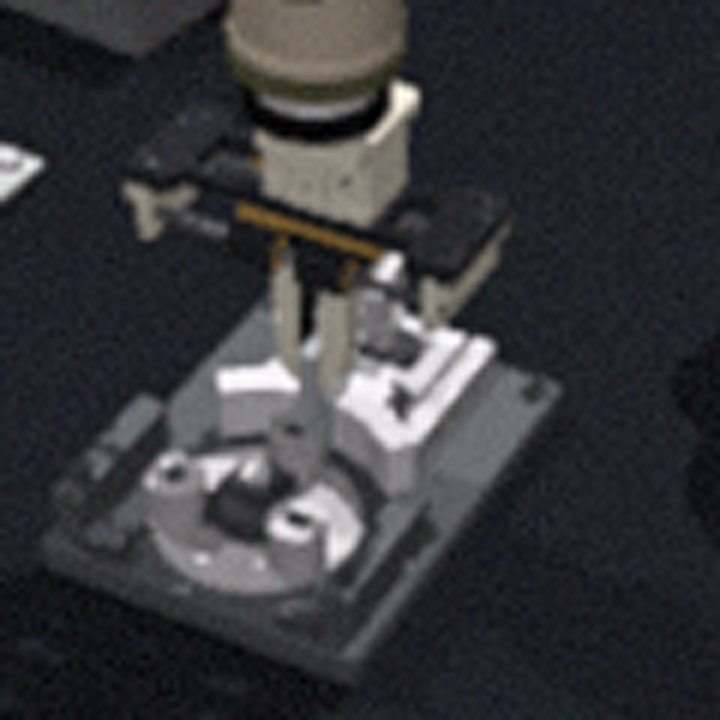

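The blade is in the gap; shoulders not resting yet. Continue.

Emit:
{"method": "drive_tool", "body": {
  "plan": [
    {"claw":1,"linear":[0,0,0.1],"angular":[0,0,0]},
    {"claw":1,"linear":[0,0,0],"angular":[0,0,0]},
    {"claw":1,"linear":[0,0,0.1],"angular":[0,0,0]},
    {"claw":1,"linear":[0,0,0],"angular":[0,0,0]}
  ]
}}

```text
t: 14.42
tool_pos: [0.5592, -0.098, 0.0744]
orientation: [3.101, 0.501, 0.0]
force: [-7.7, 1.4, 14.1]
opening: 0.0097
```

Emit:
{"method": "drive_tool", "body": {
  "plan": [
    {"claw":1,"linear":[0,0,0.1],"angular":[0,0,0]},
    {"claw":1,"linear":[0,0,0],"angular":[0,0,0]}
  ]
}}

```text
t: 14.68
tool_pos: [0.5593, -0.098, 0.0744]
orientation: [3.101, 0.501, 0.001]
force: [-11.6, 2.7, 21.5]
opening: 0.0096
```

Emit:
{"method": "drive_tool", "body": {
  "plan": [
    {"claw":1,"linear":[0,0,-0.25],"angular":[0,0,0]},
    {"claw":1,"linear":[0,0,0],"angular":[0,0,0]}
  ]
}}

```text
t: 14.92
tool_pos: [0.5593, -0.098, 0.0745]
orientation: [3.101, 0.501, 0.001]
force: [-0.8, 0.0, 3.5]
opening: 0.0098
```

```bash
python3 - <<'E'
from h import *
s=read_state(); print(s["force"],s["wrist_torque"],s["opening"],s["tool_pos"])
E
```

```text
[-0.81348382  0.0334059   3.5124378 ] [0.16818785 0.29372071 0.0292903 ] 0.009809161856055883 [ 0.55934665 -0.0980218   0.07447957]
```

Emit:
{"method": "drive_tool", "body": {
  "plan": [
    {"claw":0.6,"linear":[0,0,0],"angular":[0,0,0]},
    {"claw":0.6,"linear":[0,0,0],"angular":[0,0,0]},
    {"claw":0.6,"linear":[0,0,0],"angular":[0,0,0]},
    {"claw":0.6,"linear":[0,0,-2],"angular":[0,0,0]},
    {"claw":0.6,"linear":[0,0,-4],"angular":[0,0,0]},
    {"claw":0.6,"linear":[0,0,-4],"angular":[0,0,0]},
    {"claw":0.6,"linear":[-4,0,-2],"angular":[0,0,0]},
    {"claw":0.6,"linear":[0,0,0],"angular":[0,0,0]},
    {"claw":0.6,"linear":[0,0,0],"angular":[0,0,0]}
  ]
}}

```text
t: 16.05
tool_pos: [0.5215, -0.1105, 0.1949]
orientation: [3.101, 0.501, 0.002]
force: [0.1, 0.2, -0.3]
opening: 0.0372
```

```bash
python3 - <<'E'
from h import *
p=read_camera("wrist"); save(p,"w13.png",(150,60,400,247),3.2)
s=read_state(); print(s["force"],s["wrist_torque"],s["opening"],s["tool_pos"])
E
```

```text
[-0.48787825  0.6045059  -0.0065063 ] [ 0.01952734 -0.03466496 -0.02499724] 0.03749278585714217 [ 0.52128479 -0.11035099  0.19418674]
```

View pics/w13.png

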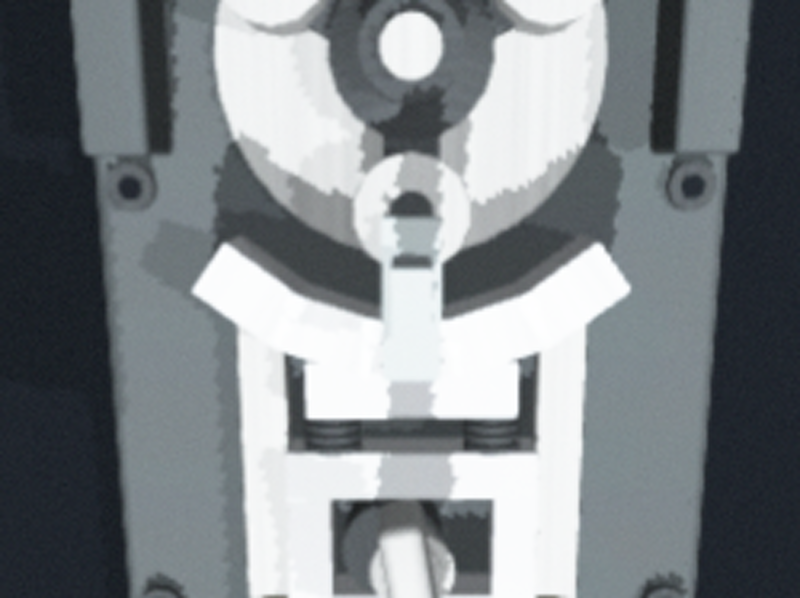

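The gauge hangs in the gap (410,300), shoulders on roller and shoe; the wing end shows at (405,560). Move to over the wing.

Emit:
{"method": "drive_tool", "body": {
  "plan": [
    {"claw":0.3,"linear":[-2,0,0],"angular":[0,0,0]},
    {"claw":0.3,"linear":[-2,0,0],"angular":[0,0,0]},
    {"claw":0.3,"linear":[0,0,0],"angular":[0,0,0]},
    {"claw":0.3,"linear":[0,0,0],"angular":[0,0,0]}
  ]
}}

```text
t: 16.6
tool_pos: [0.4836, -0.1228, 0.1938]
orientation: [-3.101, -0.501, 0.0]
force: [-0.2, -0.0, 0.6]
opening: 0.0645
```

```bash
python3 - <<'E'
from h import *
p=read_camera("wrist"); save(p,"w14.png",(180,90,380,240),4)
t,r=pose(); print(t,np.degrees(np.arctan2(*r.as_matrix()[1::-1,0])))
E
```

```text
[ 0.48363812 -0.12280101  0.19388704] 18.376934360931944
```

View pics/w14.png

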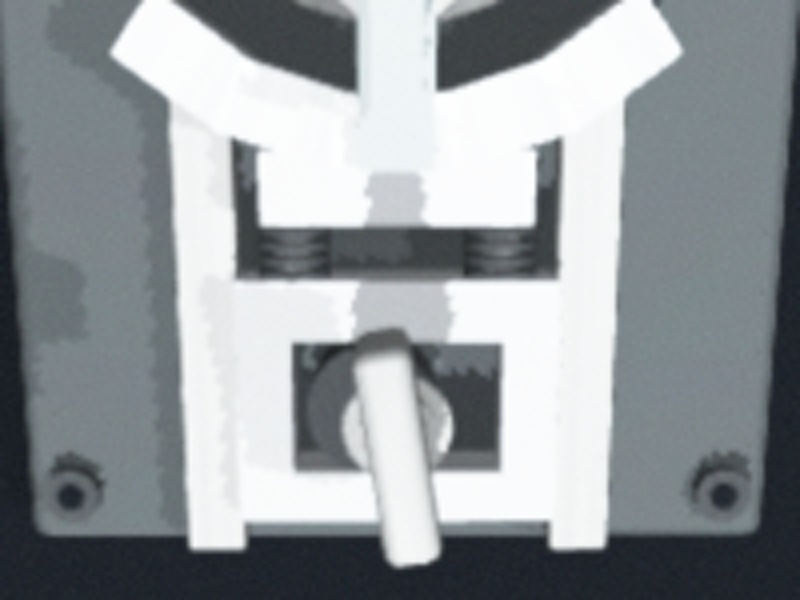

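```bash
python3 - <<'E'
from h import *
p=read_camera("wrist"); t,r=pose(); f=lambda u,v:(180+u/4,90+v/4)
T=lambda P:(r.inv().apply(P-t)*1e3).round(2)
c={k:atz(p,f(*v),.094) for k,v in dict(FL=(357,356),FR=(410,350),NL=(389,564),NR=(441,556)).items()}
for k in c: print(k,c[k].round(4),T(c[k]))
for a,b in (("NL","FL"),("NR","FR")):
    d=c[b]-c[a]; print("yaw",np.degrees(np.arctan2(d[1],d[0])),np.linalg.norm(d))
print("ctr",T(sum(c.values())/4))
for k in ((71,494),(722,494)): print(T(atz(p,f(*k),.024)))
E
```

```text
FL [ 0.5041 -0.1073  0.094 ] [24.35 -8.21 99.95]
FR [ 0.5086 -0.1169  0.094 ] [25.54  2.25 99.94]
NL [ 0.4648 -0.127   0.094 ] [-19.24  -1.97  99.95]
NR [ 0.4698 -0.1366  0.094 ] [-17.5    8.74  99.94]
yaw 26.53210305986383 0.044027755436023344
yaw 26.960530610664524 0.0435214369056767
ctr [ 3.29  0.2  99.94]
[-25.54 -83.74 169.97]
[-25.65  83.11 169.92]
```

Emit:
{"method": "drive_tool", "body": {
  "plan": [
    {"claw":0.5,"linear":[0.27,0.07,2],"angular":[0,0,-8.3]},
    {"claw":0.5,"linear":[0,0,4],"angular":[0,0,0]},
    {"claw":0.5,"linear":[0,0,3],"angular":[0,0,0]},
    {"claw":0.5,"linear":[0,0,2],"angular":[0,0,0]},
    {"claw":0.5,"linear":[0,0,1.5],"angular":[0,0,0]},
    {"claw":0.5,"linear":[0,0,0],"angular":[0,0,0]},
    {"claw":0.5,"linear":[0,0,0],"angular":[0,0,0]}
  ],
  "newtons": 20
}}

```text
t: 17.58
tool_pos: [0.4866, -0.1231, 0.07]
orientation: [3.056, 0.724, 0.002]
force: [0.8, -0.1, 0.4]
opening: 0.0466
```

```bash
cat >> h.py <<'E'
def st():
    s=read_state(); t,r=pose()
    print("t",round(s["t"],2),"yaw",round(np.degrees(np.arctan2(*r.as_matrix()[1::-1,0])),2),"F",np.round(s["force"],2),"T",np.round(s["wrist_torque"],3),"op",round(s["opening"],4),"pos",np.round(t,4))
E
python3 - <<'E'
from h import *
st()
p=read_camera("wrist"); save(p,"w15.png",(130,90,430,315),2.6);st()
E
```

```text
t 17.57 yaw 26.66 F [ 0.82 -0.12  0.41] T [-0.04   0.057 -0.035] op 0.0466 pos [ 0.4866 -0.1231  0.07  ]
t 17.62 yaw 26.66 F [-0.36 -0.47  0.73] T [ 0.008  0.006 -0.057] op 0.0464 pos [ 0.4868 -0.1232  0.0703]
```

View pics/w15.png

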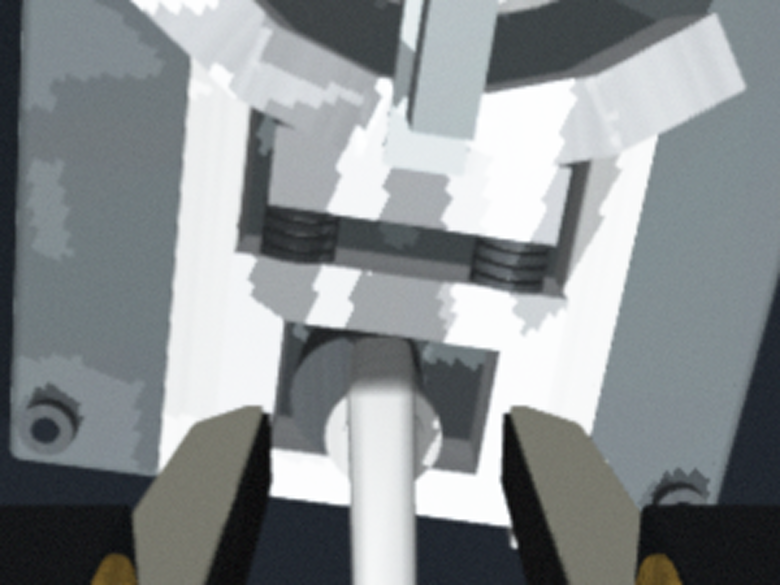

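The wing (382,450) sits parallel and centred between the fingers. Close on it.

Emit:
{"method": "drive_tool", "body": {
  "plan": [
    {"claw":1,"linear":[0,0,0],"angular":[0,0,0]},
    {"claw":1,"linear":[0,0,0],"angular":[0,0,0]},
    {"claw":1,"linear":[0,0,0],"angular":[0,0,0]},
    {"claw":1,"linear":[0,0,0],"angular":[0,0,0]}
  ],
  "newtons": 60
}}

```text
t: 18.12
tool_pos: [0.4858, -0.1228, 0.0692]
orientation: [-3.057, -0.724, 0.0]
force: [-1.0, 1.2, 5.5]
opening: 0.0113
```

```bash
python3 - <<'E'
from h import *
st()
E
```

```text
t 18.12 yaw 26.66 F [-0.99  1.16  5.47] T [0.141 0.084 0.144] op 0.0113 pos [ 0.4858 -0.1228  0.0692]
```

Emit:
{"method": "drive_tool", "body": {
  "plan": [
    {"claw":1,"linear":[0,0,0],"angular":[0,0,4]},
    {"claw":1,"linear":[0,0,0],"angular":[0,0,4]},
    {"claw":1,"linear":[0,0,0],"angular":[0,0,4]},
    {"claw":1,"linear":[0,0,0],"angular":[0,0,4]},
    {"claw":1,"linear":[0,0,0],"angular":[0,0,4]},
    {"claw":1,"linear":[0,0,0],"angular":[0,0,0]}
  ]
}}

```text
t: 18.88
tool_pos: [0.4857, -0.1226, 0.0692]
orientation: [-3.136, -0.183, 0.0]
force: [-1.6, 2.3, 3.1]
opening: 0.012
```

```bash
python3 - <<'E'
from h import *
st()
p=read_camera("wrist"); save(p,"w16.png",(130,90,430,315),2.6);st()
E
```

```text
t 18.88 yaw 6.68 F [-1.63  2.27  3.06] T [ 0.485  0.361 -0.118] op 0.012 pos [ 0.4857 -0.1226  0.0692]
t 18.93 yaw 6.74 F [-2.14  3.3   2.5 ] T [ 0.546  0.371 -0.117] op 0.0117 pos [ 0.4858 -0.1226  0.0692]
```

View pics/w16.png

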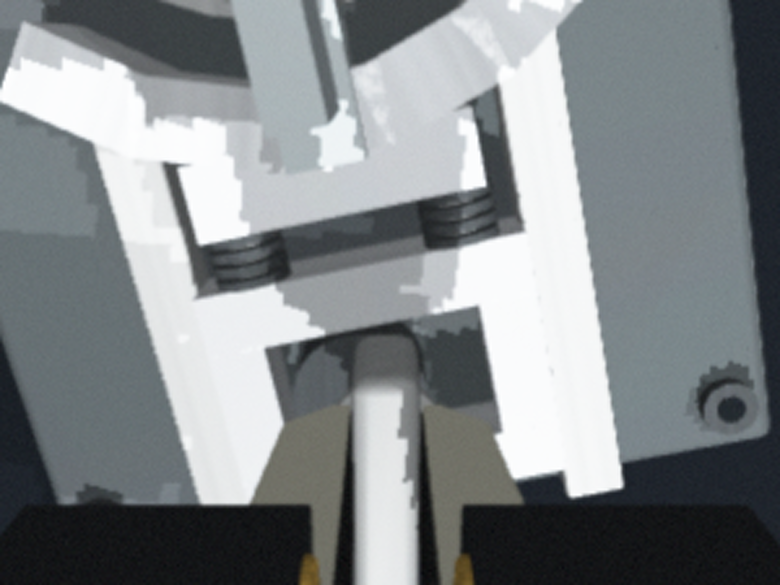

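Wing follows the tool; torque −0.12 N·m equals the bolt friction, so no nip yet. Finer steps.

Emit:
{"method": "drive_tool", "body": {
  "plan": [
    {"claw":1,"linear":[0,0,0],"angular":[0,0,2]},
    {"claw":1,"linear":[0,0,0],"angular":[0,0,2]},
    {"claw":1,"linear":[0,0,0],"angular":[0,0,2]},
    {"claw":1,"linear":[0,0,0],"angular":[0,0,0]}
  ]
}}

```text
t: 19.42
tool_pos: [0.4857, -0.1225, 0.0692]
orientation: [-3.141, -0.016, 0.001]
force: [-2.3, 5.0, 4.4]
opening: 0.0118
```

```bash
python3 - <<'E'
from h import *
st()
E
```

```text
t 19.43 yaw 0.6 F [-2.28  4.96  4.44] T [0.858 0.492 0.079] op 0.0118 pos [ 0.4857 -0.1225  0.0692]
```

Emit:
{"method": "drive_tool", "body": {
  "plan": [
    {"claw":1,"linear":[0,0,0],"angular":[0,0,2]},
    {"claw":1,"linear":[0,0,0],"angular":[0,0,0]}
  ]
}}

```text
t: 19.68
tool_pos: [0.4857, -0.1225, 0.0692]
orientation: [-3.141, 0.038, 0.001]
force: [-2.8, 4.4, 4.6]
opening: 0.0118
```

```bash
python3 - <<'E'
from h import *
st()
E
```

```text
t 19.68 yaw -1.4 F [-2.78  4.41  4.62] T [ 0.91   0.447 -0.013] op 0.0118 pos [ 0.4857 -0.1225  0.0692]
```

Emit:
{"method": "drive_tool", "body": {
  "plan": [
    {"claw":1,"linear":[0,0,0],"angular":[0,0,2]},
    {"claw":1,"linear":[0,0,0],"angular":[0,0,0]}
  ]
}}

```text
t: 19.92
tool_pos: [0.4857, -0.1224, 0.0692]
orientation: [-3.139, 0.093, 0.001]
force: [-2.7, 4.4, 4.7]
opening: 0.0117
```

```bash
python3 - <<'E'
from h import *
st()
E
```

```text
t 19.93 yaw -3.4 F [-2.72  4.42  4.67] T [0.932 0.46  0.082] op 0.0117 pos [ 0.4857 -0.1224  0.0692]
```

Emit:
{"method": "drive_tool", "body": {
  "plan": [
    {"claw":1,"linear":[0,0,0],"angular":[0,0,1]},
    {"claw":1,"linear":[0,0,0],"angular":[0,0,1]}
  ]
}}

```text
t: 20.18
tool_pos: [0.4857, -0.1224, 0.0692]
orientation: [-3.137, 0.148, 0.001]
force: [-3.1, 6.7, 4.9]
opening: 0.0116
```

```bash
python3 - <<'E'
from h import *
st()
E
```

```text
t 20.18 yaw -5.4 F [-3.14  6.66  4.92] T [0.911 0.443 0.187] op 0.0116 pos [ 0.4857 -0.1224  0.0692]
```

Emit:
{"method": "drive_tool", "body": {
  "plan": [
    {"claw":1,"linear":[0,0,0],"angular":[0,0,1]},
    {"claw":1,"linear":[0,0,0],"angular":[0,0,1]}
  ]
}}

```text
t: 20.42
tool_pos: [0.4857, -0.1224, 0.0692]
orientation: [-3.134, 0.203, 0.001]
force: [-2.7, 5.3, 5.4]
opening: 0.0118
```

```bash
python3 - <<'E'
from h import *
st()
p=read_camera("wrist"); save(p,"w17.png",(130,90,430,315),2.6);st()
E
```

```text
t 20.43 yaw -7.39 F [-2.71  5.34  5.45] T [0.95  0.439 0.12 ] op 0.0118 pos [ 0.4857 -0.1224  0.0692]
t 20.48 yaw -7.45 F [-2.06  4.5   5.25] T [0.935 0.478 0.15 ] op 0.0116 pos [ 0.4857 -0.1224  0.0692]
```

View pics/w17.png

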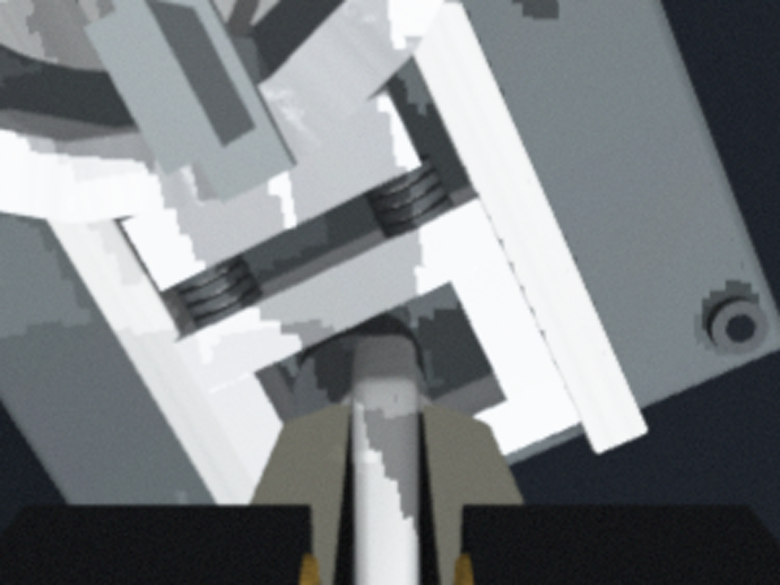

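Emit:
{"method": "drive_tool", "body": {
  "plan": [
    {"claw":0.5,"linear":[0,0,0],"angular":[0,0,0]},
    {"claw":0.5,"linear":[0,0,0],"angular":[0,0,0]},
    {"claw":0.5,"linear":[0,0,0],"angular":[0,0,0]},
    {"claw":0.5,"linear":[0,0,-2],"angular":[0,0,0]},
    {"claw":0.5,"linear":[0,0,-4],"angular":[0,0,0]},
    {"claw":0.5,"linear":[0,0,-4],"angular":[0,0,-10]},
    {"claw":0.5,"linear":[0,0,-2.4],"angular":[0,0,-10]},
    {"claw":0.5,"linear":[0,0,0],"angular":[0,0,-5.8]},
    {"claw":0.5,"linear":[0,0,0],"angular":[0,0,0]},
    {"claw":0.5,"linear":[0,0,0],"angular":[0,0,0]}
  ]
}}

```text
t: 21.72
tool_pos: [0.4855, -0.1229, 0.1925]
orientation: [-3.101, -0.5, 0.001]
force: [-0.3, -0.3, -0.1]
opening: 0.0464
```

```bash
python3 - <<'E'
from h import *
st()
p=read_camera("wrist"); save(p,"w18.png",(180,90,380,240),4);st()
E
```

```text
t 21.73 yaw 18.31 F [-0.25 -0.25 -0.07] T [-0.003 -0.009 -0.004] op 0.0464 pos [ 0.4855 -0.1229  0.1925]
t 21.77 yaw 18.34 F [-0.89  0.84  1.11] T [-0.006  0.027  0.011] op 0.0463 pos [ 0.4855 -0.1229  0.1925]
```

View pics/w18.png

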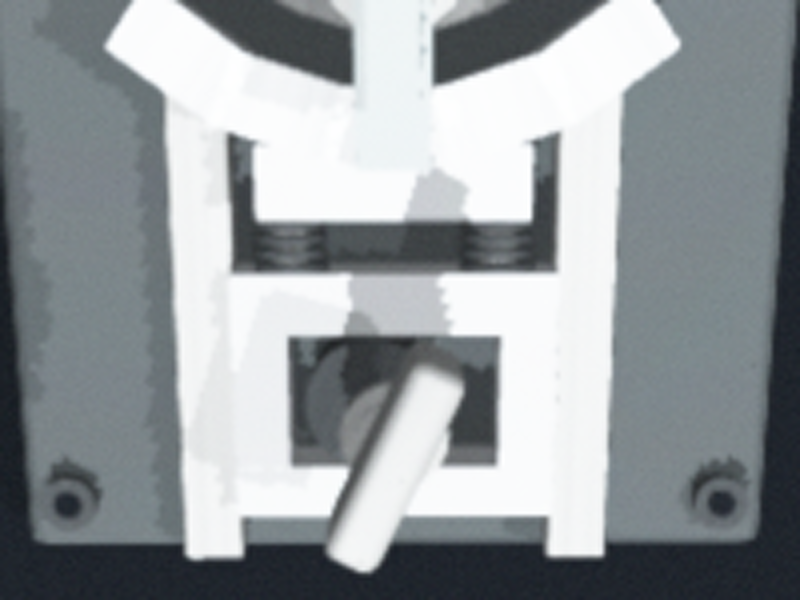

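```bash
python3 - <<'E'
from h import *
p=read_camera("wrist"); t,r=pose(); f=lambda u,v:(180+u/4,90+v/4)
c={k:atz(p,f(*v),.094) for k,v in dict(FL=(412,364),FR=(464,384),NL=(327,550),NR=(373,573)).items()}
for a,b in (("NL","FL"),("NR","FR")):
    d=c[b]-c[a]; print("yaw",np.degrees(np.arctan2(d[1],d[0])),np.linalg.norm(d))
h=[atz(p,f(*k),.024) for k in ((68,502),(720,500))]; d=h[0]-h[1]; print("pump yaw",np.degrees(np.arctan2(d[1],d[0]))-90)
def edge(img,u0,u1,v0,v1):
    c=img[v0:v1,u0:u1].astype(float).mean(1) if img.ndim==2 else img[v0:v1,u0:u1].astype(float).mean((1,2))
    m=(c.max()+c.min())/2; i=np.argmax(np.diff(np.sign(c-m))!=0); return v0+i+(c[i]-m)/(c[i]-c[i+1])
for n in ("w14.png","w18.png"):
    im=cv2.imread("pics/"+n)
    print(n,[round(edge(im,a,b,v0,v1),2) for a,b,v0,v1 in ((340,350,205,245),(440,460,205,245),(335,350,262,290),(440,460,262,290))])
E
```

```text
yaw -5.694241053613243 0.042393986134193665
yaw -6.241108972752984 0.043658215928656596
pump yaw 18.501294616098306
w14.png [np.float64(227.24), np.float64(227.22), np.float64(278.64), np.float64(278.93)]
w18.png [np.float64(221.91), np.float64(220.83), np.float64(272.12), np.float64(272.08)]
```

Wing measured at yaw ≈ −6°, i.e. cam ≈ 0.43–0.45, free gap ≈ 9.5 mm (≈ 6–8 N squeeze). Now grip the gauge and feel the drag while drawing it.

Emit:
{"method": "drive_tool", "body": {
  "plan": [
    {"claw":0.5,"linear":[4,0,0],"angular":[0,0,0]},
    {"claw":0.5,"linear":[3.8,0,0],"angular":[0,0,0]},
    {"claw":0.5,"linear":[0,0,4],"angular":[0,0,0]},
    {"claw":0.5,"linear":[0,0,4],"angular":[0,0,0]},
    {"claw":0.5,"linear":[0,0,2],"angular":[0,0,0]},
    {"claw":0.5,"linear":[0,0,1.6],"angular":[0,0,0]},
    {"claw":0.5,"linear":[0,0,0],"angular":[0,0,0]},
    {"claw":0.5,"linear":[0,0,0],"angular":[0,0,0]}
  ],
  "newtons": 40
}}

```text
t: 22.82
tool_pos: [0.5609, -0.0986, 0.0787]
orientation: [3.1, 0.503, 0.003]
force: [-0.0, -0.1, 0.0]
opening: 0.0465
```

```bash
python3 - <<'E'
from h import *
p=read_camera("wrist"); save(p,"w19.png",(130,90,430,315),2.6);st()
E
```

```text
t 22.88 yaw 18.45 F [-0.65 -0.19  0.17] T [0.046 0.03  0.009] op 0.0461 pos [ 0.561  -0.0986  0.0788]
```

View pics/w19.png

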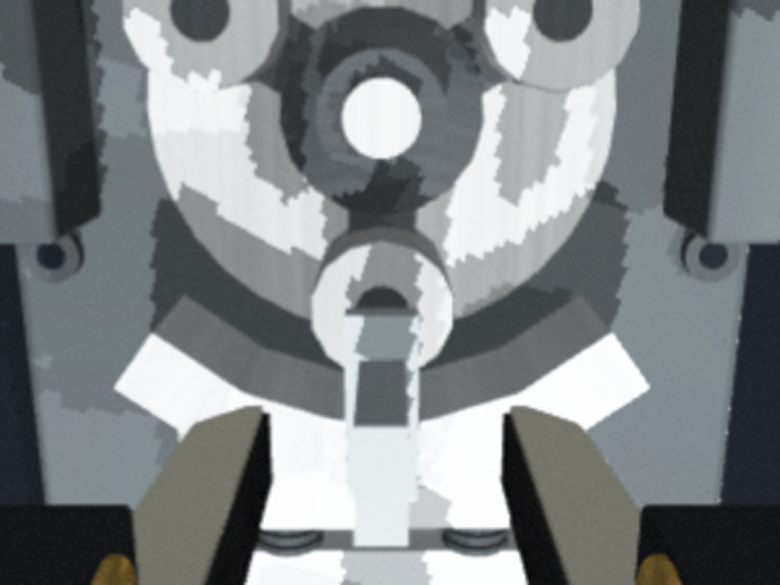

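The gauge (382,420) is central between the fingers. Grip and draw slowly.

Emit:
{"method": "drive_tool", "body": {
  "plan": [
    {"claw":0.5,"linear":[0,0,0.4],"angular":[0,0,0]},
    {"claw":1,"linear":[0,0,0],"angular":[0,0,0]},
    {"claw":1,"linear":[0,0,0],"angular":[0,0,0]},
    {"claw":1,"linear":[0,0,0],"angular":[0,0,0]},
    {"claw":1,"linear":[0,0,0],"angular":[0,0,0]}
  ]
}}

```text
t: 23.5
tool_pos: [0.5598, -0.0982, 0.0731]
orientation: [3.101, 0.504, -0.0]
force: [-0.0, 0.2, -0.0]
opening: 0.0109
```

```bash
python3 - <<'E'
from h import *
st()
E
```

```text
t 23.5 yaw 18.46 F [-0.04  0.18 -0.05] T [ 0.03   0.038 -0.011] op 0.0109 pos [ 0.5598 -0.0982  0.0731]
```

Emit:
{"method": "drive_tool", "body": {
  "plan": [
    {"claw":1,"linear":[0,0,-0.2],"angular":[0,0,0]},
    {"claw":1,"linear":[0,0,-0.1],"angular":[0,0,0]}
  ]
}}

```text
t: 23.75
tool_pos: [0.5596, -0.098, 0.0756]
orientation: [-3.1, -0.504, 0.001]
force: [2.6, 1.3, -6.4]
opening: 0.0097
```

Emit:
{"method": "drive_tool", "body": {
  "plan": [
    {"claw":1,"linear":[0,0,-0.2],"angular":[0,0,0]},
    {"claw":1,"linear":[0,0,-0.2],"angular":[0,0,0]}
  ]
}}

```text
t: 24.0
tool_pos: [0.5597, -0.0981, 0.08]
orientation: [-3.101, -0.504, 0.001]
force: [1.6, 1.6, -6.8]
opening: 0.0095
```

```bash
python3 - <<'E'
from h import *
st()
E
```

```text
t 24.0 yaw 18.46 F [ 1.56  1.59 -6.83] T [ 0.237 -0.536  0.047] op 0.0095 pos [ 0.5597 -0.0981  0.08  ]
```

Emit:
{"method": "drive_tool", "body": {
  "plan": [
    {"claw":1,"linear":[0,0,-0.2],"angular":[0,0,0]},
    {"claw":1,"linear":[0,0,-0.2],"angular":[0,0,0]}
  ]
}}

```text
t: 24.25
tool_pos: [0.5598, -0.0982, 0.0842]
orientation: [-3.101, -0.504, 0.0]
force: [1.7, 1.1, -5.3]
opening: 0.009
```

Drag of about 5 N beyond the weight, steady: a light nip. Draw it clear and carry it back.

Emit:
{"method": "drive_tool", "body": {
  "plan": [
    {"claw":1,"linear":[0,0,-0.4],"angular":[0,0,0]},
    {"claw":1,"linear":[0,0,-0.5],"angular":[0,0,0]},
    {"claw":1,"linear":[0,0,-1],"angular":[0,0,0]},
    {"claw":1,"linear":[0,0,-1.5],"angular":[0,0,0]},
    {"claw":1,"linear":[0,0,-3],"angular":[0,0,0]},
    {"claw":1,"linear":[0,0,-4],"angular":[0,0,0]},
    {"claw":1,"linear":[0,0,-1.5],"angular":[0,0,0]},
    {"claw":1,"linear":[-4,0,0],"angular":[0,0,0]},
    {"claw":1,"linear":[0,0,0],"angular":[0,0,0]},
    {"claw":1,"linear":[0,0,0],"angular":[0,0,0]}
  ]
}}

```text
t: 25.5
tool_pos: [0.522, -0.1109, 0.2031]
orientation: [3.101, 0.503, 0.0]
force: [1.2, 0.1, -1.7]
opening: 0.0099
```

```bash
python3 - <<'E'
from h import *
p=read_camera("wrist"); save(p,"w20.png",(130,90,430,315),2.6);st()
rows([.524,.2555,.20],94.4,10,1)
E
```

```text
t 25.55 yaw 18.45 F [-0.17 -0.3  -0.74] T [-0.021  0.017  0.017] op 0.0095 pos [ 0.5223 -0.1108  0.2031]
yaw now 18.45 dyaw 75.95
[{"claw": 1, "linear": [1.18, -3.47, 0.03], "angular": [0, 0, -7.59]}, {"claw": 1, "linear": [1.62, -3.28, 0.03], "angular": [0, 0, -7.59]}, {"claw": 1, "linear": [2.04, -3.04, 0.03], "angular": [0, 0, -7.59]}, {"claw": 1, "linear": [2.43, -2.74, 0.03], "angular": [0, 0, -7.59]}, {"claw": 1, "linear": [2.77, -2.4, 0.03], "angular": [0, 0, -7.59]}, {"claw": 1, "linear": [3.06, -2.01, 0.03], "angular": [0, 0, -7.59]}, {"claw": 1, "linear": [3.3, -1.59, 0.03], "angular": [0, 0, -7.59]}, {"claw": 1, "linear": [3.48, -1.14, 0.03], "angular": [0, 0, -7.59]}, {"claw": 1, "linear": [3.6, -0.67, 0.03], "angular": [0, 0, -7.59]}, {"claw": 1, "linear": [3.66, -0.19, 0.03], "angular": [0, 0, -7.59]}]
```

View pics/w20.png

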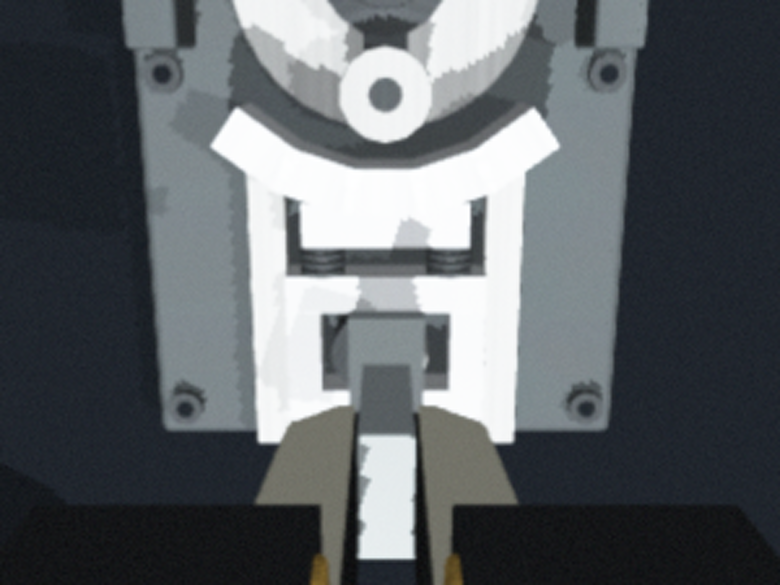

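The gauge is free (387,460) and the gap behind it is slightly closed. Go to just short of the rack.

```bash
python3 - <<'E'
from h import *
rows([.527,.2155,.20],94.4,9,1)
E
```

```text
yaw now 18.45 dyaw 75.95
[{"claw": 1, "linear": [1.2, -3.42, 0.03], "angular": [0, 0, -8.44]}, {"claw": 1, "linear": [1.69, -3.21, 0.03], "angular": [0, 0, -8.44]}, {"claw": 1, "linear": [2.14, -2.93, 0.03], "angular": [0, 0, -8.44]}, {"claw": 1, "linear": [2.55, -2.58, 0.03], "angular": [0, 0, -8.44]}, {"claw": 1, "linear": [2.9, -2.18, 0.03], "angular": [0, 0, -8.44]}, {"claw": 1, "linear": [3.19, -1.73, 0.03], "angular": [0, 0, -8.44]}, {"claw": 1, "linear": [3.41, -1.25, 0.03], "angular": [0, 0, -8.44]}, {"claw": 1, "linear": [3.55, -0.73, 0.03], "angular": [0, 0, -8.44]}, {"claw": 1, "linear": [3.62, -0.2, 0.03], "angular": [0, 0, -8.44]}]
```

Emit:
{"method": "drive_tool", "body": {
  "plan": [
    {"claw":1,"linear":[1.2,-3.4,0],"angular":[0,0,-8.4]},
    {"claw":1,"linear":[1.7,-3.2,0],"angular":[0,0,-8.4]},
    {"claw":1,"linear":[2.1,-2.9,0],"angular":[0,0,-8.5]},
    {"claw":1,"linear":[2.6,-2.6,0],"angular":[0,0,-8.5]},
    {"claw":1,"linear":[2.9,-2.2,0],"angular":[0,0,-8.5]},
    {"claw":1,"linear":[3.2,-1.7,0],"angular":[0,0,-8.4]},
    {"claw":1,"linear":[3.4,-1.2,0],"angular":[0,0,-8.4]},
    {"claw":1,"linear":[3.6,-0.7,0],"angular":[0,0,-8.4]},
    {"claw":1,"linear":[3.6,-0.2,0.2],"angular":[0,0,-8.4]},
    {"claw":1,"linear":[0,0,0],"angular":[0,0,0]},
    {"claw":1,"linear":[0,0,0],"angular":[0,0,0]},
    {"claw":1,"linear":[0,0,0],"angular":[0,0,0]}
  ]
}}

```text
t: 27.05
tool_pos: [0.5282, 0.2145, 0.2011]
orientation: [2.138, 2.302, -0.0]
force: [0.4, 0.8, -0.5]
opening: 0.0099
```

```bash
python3 - <<'E'
from h import *
p=read_camera("wrist"); save(p,"w21.png",(130,60,430,285),2.6);st()
E
```

```text
t 27.1 yaw 94.24 F [ 0.55 -0.32 -0.69] T [-0.076 -0.089  0.027] op 0.0097 pos [0.5282 0.2144 0.2012]
```

View pics/w21.png

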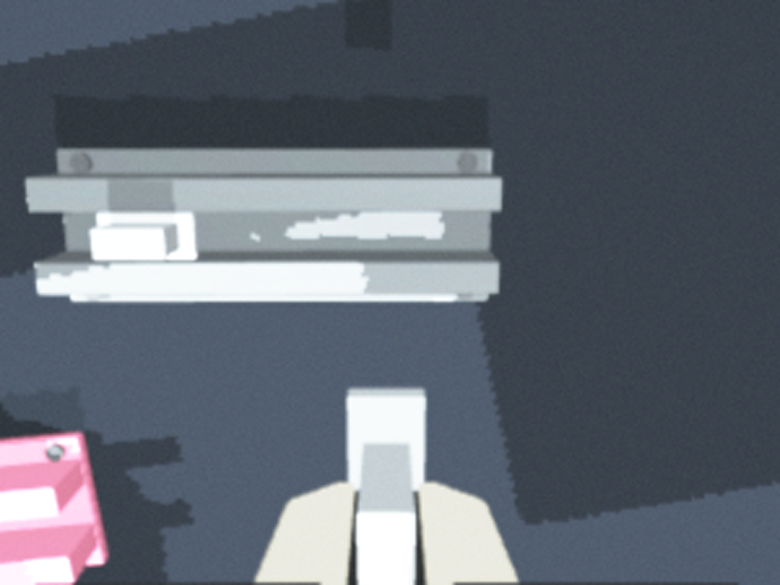

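The rack slot is at v≈211–263 (inner edges), thin gauge untouched at (145,238). The given description of hanging is shoulders across the rails, so I hang it so. Compute the slot centre.

```bash
python3 - <<'E'
from h import *
p=read_camera("wrist"); t,r=pose(); f=lambda u,v:(130+u/2.6,60+v/2.6)
T=lambda u,v,z=.042:(r.inv().apply(atz(p,f(u,v),z)-t)*1e3).round(1)
for v in (178,211,263,293): print(v,T(390,v))
print("ends",T(500,195),T(498,278),T(27,195),T(37,278))
E
```

```text
178 [ 61.    1.5 159.2]
211 [ 49.4   1.5 159.2]
263 [ 30.7   1.5 159.2]
293 [ 19.6   1.5 159.2]
ends [ 55.   40.9 159.3] [ 25.1  41.2 159.3] [  55.  -128.1  159.2] [  25.2 -127.9  159.2]
```

Emit:
{"method": "drive_tool", "body": {
  "plan": [
    {"claw":1,"linear":[4,0,0],"angular":[0,0,0]},
    {"claw":1,"linear":[0,0,5],"angular":[0,0,0]},
    {"claw":1,"linear":[0,0,4],"angular":[0,0,0]},
    {"claw":1,"linear":[0,0,1],"angular":[0,0,0]},
    {"claw":1,"linear":[0,0,0],"angular":[0,0,0]},
    {"claw":1,"linear":[0,0,0],"angular":[0,0,0]}
  ]
}}

```text
t: 27.9
tool_pos: [0.5265, 0.2555, 0.1036]
orientation: [2.135, 2.303, 0.005]
force: [0.1, 0.4, -0.6]
opening: 0.0098
```

```bash
python3 - <<'E'
from h import *
p=read_camera("wrist"); save(p,"w22.png",(130,60,430,285),2.6);st()
E
```

```text
t 27.95 yaw 94.34 F [-1.01 -0.34 -1.4 ] T [-0.015 -0.065 -0.028] op 0.0094 pos [0.5265 0.2556 0.1036]
```

View pics/w22.png

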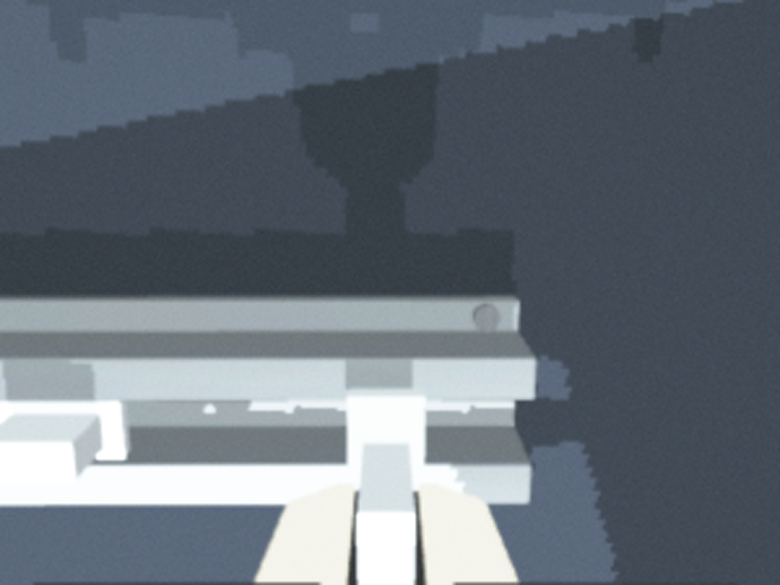

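```bash
python3 - <<'E'
from h import *
p=read_camera("wrist"); t,r=pose(); f=lambda u,v:(130+u/2.6,60+v/2.6)
for v in (359,400,464,503): print(v,(r.inv().apply(atz(p,f(470,v),.042)-t)*1e3).round(1))
E
```

```text
359 [19.6 22.4 61.5]
400 [ 8.3 22.6 61.5]
464 [-10.   23.1  61.5]
503 [-21.6  23.4  61.5]
```

Slot centre is within 1 mm of the tool (−0.9 mm); shift by 0.8 mm and lower gently.

Emit:
{"method": "drive_tool", "body": {
  "plan": [
    {"claw":1,"linear":[-0.08,0,1.5],"angular":[0,0,0]},
    {"claw":1,"linear":[0,0,1.5],"angular":[0,0,0]},
    {"claw":1,"linear":[0,0,0.6],"angular":[0,0,0]},
    {"claw":1,"linear":[0,0,0.2],"angular":[0,0,0]},
    {"claw":1,"linear":[0,0,0],"angular":[0,0,0]}
  ]
}}

```text
t: 28.62
tool_pos: [0.525, 0.2544, 0.0631]
orientation: [-2.135, -2.304, 0.0]
force: [-0.0, 0.4, -0.8]
opening: 0.0096
```

Emit:
{"method": "drive_tool", "body": {
  "plan": [
    {"claw":1,"linear":[0,0,0.2],"angular":[0,0,0]},
    {"claw":1,"linear":[0,0,0.2],"angular":[0,0,0]},
    {"claw":1,"linear":[0,0,0],"angular":[0,0,0]}
  ]
}}

```text
t: 29.0
tool_pos: [0.5251, 0.2544, 0.0593]
orientation: [2.135, 2.304, 0.0]
force: [-0.1, 0.6, -1.3]
opening: 0.0101
```

Emit:
{"method": "drive_tool", "body": {
  "plan": [
    {"claw":1,"linear":[0,0,0.15],"angular":[0,0,0]},
    {"claw":1,"linear":[0,0,0],"angular":[0,0,0]}
  ]
}}

```text
t: 29.25
tool_pos: [0.5251, 0.2545, 0.0592]
orientation: [2.135, 2.304, 0.0]
force: [-5.6, -2.3, 11.1]
opening: 0.0096
```

Shoulders rest on the rails exactly where expected (TCP z 0.059). Release and back off.

Emit:
{"method": "drive_tool", "body": {
  "plan": [
    {"claw":1,"linear":[0,0,-0.14],"angular":[0,0,0]},
    {"claw":0.6,"linear":[0,0,0],"angular":[0,0,0]},
    {"claw":0.6,"linear":[0,0,0],"angular":[0,0,0]},
    {"claw":0.6,"linear":[0,0,0],"angular":[0,0,0]},
    {"claw":0.6,"linear":[0,0,-2],"angular":[0,0,0]},
    {"claw":0.6,"linear":[0,0,-4],"angular":[0,0,0]},
    {"claw":0.6,"linear":[0,0,-5],"angular":[0,0,0]},
    {"claw":0.6,"linear":[-4,-2,-4],"angular":[0,0,0]},
    {"claw":0.6,"linear":[0,0,0],"angular":[0,0,0]},
    {"claw":0.6,"linear":[0,0,0],"angular":[0,0,0]}
  ]
}}

```text
t: 30.5
tool_pos: [0.5083, 0.2131, 0.21]
orientation: [2.136, 2.303, 0.002]
force: [0.1, 0.4, -0.4]
opening: 0.0373
```

```bash
python3 - <<'E'
from h import *
p=read_camera("wrist"); save(p,"w23.png",(130,60,430,285),2.6);st()
p=read_camera("scene"); save(p,"s23.png",(200,150,420,315),3.6)
E
```

```text
t 30.55 yaw 94.35 F [ 0.26  0.34 -1.03] T [-0.002 -0.089  0.009] op 0.0373 pos [0.5078 0.2132 0.2088]
```

View pics/w23.png

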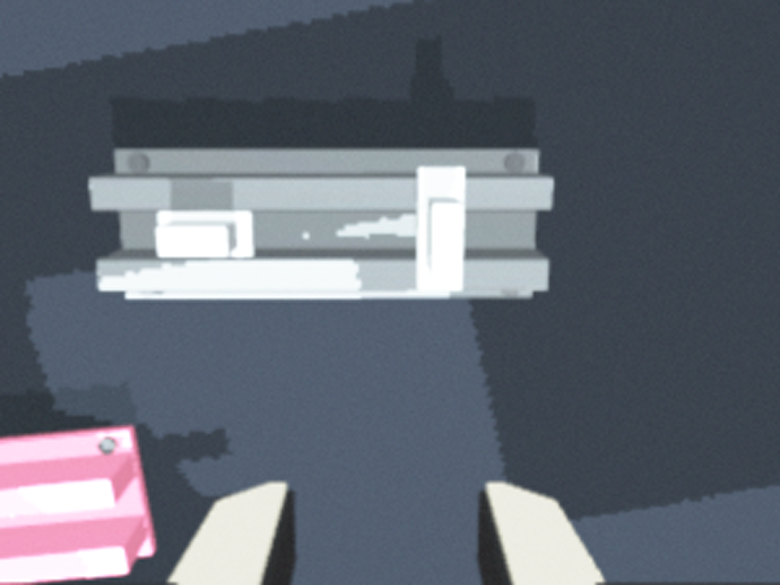

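View pics/s23.png

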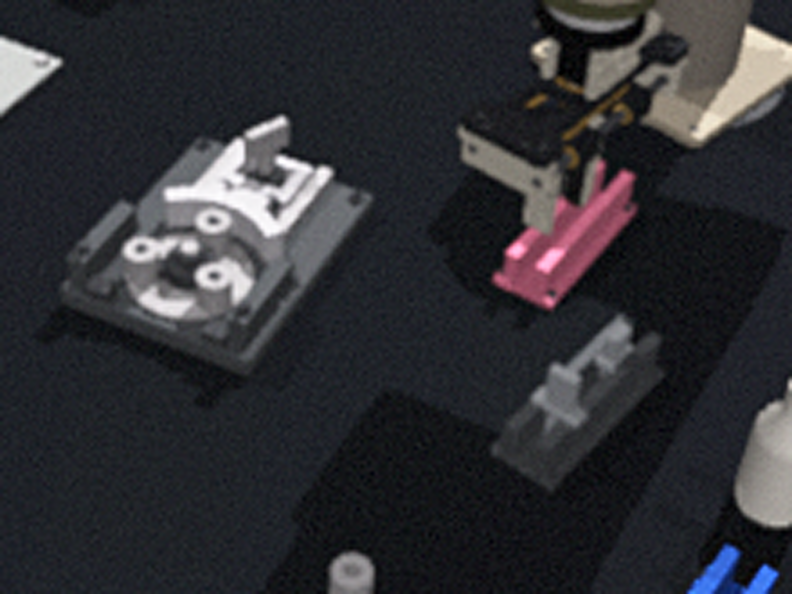

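The thick gauge hangs across the rails at (440,230), with the thin gauge where it was at (203,235). The wing is as set and the gripper is clear. Hand in.

```bash
python3 -c "
from h import *
print(close_job())"
```

```text
the job is handed in; nothing more can be done
None
```

The roller gap is set with the thick gauge, and the gauge is back on the grey rack. I handed the job in at about 31 s of the 67 s allowed.

- **Setting:** I hung the gauge by its shoulders in the gap and turned the wing clockwise about 34°. The bolt now stands at roughly 0.43–0.45 rad, which gives a free gap of about 9.5 mm.
- **Nip check:** drawing the gauge out took a steady 4–5.5 N beyond its weight. That is a light drag, not jammed.
- **Disagreements:**
  - The wing angle implied about 6–8 N of squeeze, while the spring compression seen in the pictures suggested only 3–4 N.
  - The wrist torque reading was too noisy to show the moment of contact.
  - I trusted the wing angle together with the measured drag.
- **Rack:** the gauges did not start as described. They stood in the slot with their shoulders along the rails, and I measured the thick one about 8 mm below hanging height. I put the thick gauge back as the description says, shoulders across the rails. It made contact at the height expected for the rail tops, and the last picture shows it hanging across the rails.
- **Other things:** the last pictures show the thin gauge and spare roller in place. The bottle and cover, only partly in view, looked unmoved. The gripper was open and touching nothing.

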